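# Fish the gram weights out of the deep rack and close their tin

### The arm

A 6-joint arm with a two-finger parallel gripper is mounted at the origin on the work surface. World frame = base frame: x ahead of the robot, y to its left, z up, the work surface at z = 0. Lengths are in m, angles in rad, forces in N, time in s.
With the tool pointing down it reaches from about 0.25 to 0.775 m from the base axis. Payload 4 kg.
Tool frame: the origin (TCP) lies at the centre of the arm's flange, where the gripper is bolted on; the fingertips stand 199 mm ahead of it and the grasp point (between the pads) lies 180 mm ahead of it (robot.tcp_to_tips is the distance from the TCP to the fingertips, in m); z points along the fingers, y is the line along which they close (so a half turn about z gives the same grasp; the last joint's range is limited). The gripper opens to 94 mm and grips with 3 to 60 N. Pads are 16 mm wide; open, the fingers measure 119 mm over their backs; the gripper's body (75 mm by 177 mm) begins 78 mm behind the grasp point.
Start: joints at [1.033, 0.087, 1.371, -0, 1.684, -0.103], TCP at [0.232, 0.499, 0.405] pointing down, gripper open.
Joint ranges: [-3.1, 3.1], [-0.76, 2.03], [0.27, 2.55], [-1.08, 4.22], [0.17, 2.65], [-2.57, 2.57]. Speed limits (rad/s): [2.79, 2.79, 3.14, 3.14, 3.14, 3.14].

### API

Orientations are given as [roll, pitch, yaw] about the fixed x, y, z axes, in that order (R = Rz(yaw) Ry(pitch) Rx(roll)).
In Python, from bench import telemetry, snapshot, ticket, robot gives the robot as it stands.
- The arm moves only by the tool apply_moves, never from a script. Its argument "moves" is a list that holds one entry, the list of rows, each a list of 5 numbers: the shift along the tool's x, y, z in units of 50 mm (1.0 is 50 mm), then the turn about the tool's z in units of 10 degrees (1.0 is 10 degrees), then the closure, from 0 (fully open) to 1 (shut). A call has 1 to 10 rows; each row is the pose to reach, as a shift and turn from the pose commanded when the call began, along the tool's axes at that moment; what a row does not reach only later rows make up. A row lasts 1/8 s, in which the tool goes at most 62.5 mm and 10.7 degrees, less where a joint would pass 70% of its speed; a pose out of reach is approached as far as the arm can. A call with a gripper value outside its range is refused whole. The fingers move at their own pace and stop on an object; the grip force is fixed at half the most. Time passes only in rows, so rows that repeat a pose let the fingers close. It gives the time, the measured TCP pose, the force, the opening and the grip force at its end, in the units of the state.
- telemetry.get_obs(): the state, without advancing time (a new reading comes with each control period).
- snapshot(name): name is "scene" or "top" or "wrist"; returns a dict with "image" (400x640x3 uint8, red, green, blue), "fovy" (degrees; the focal length in pixels is half the picture's height over the tangent of half this angle, whatever the lens; pixels are square), "cx", "cy" (the principal point, pixels), "R" (3x3) and "t" (3): a world point X has camera coordinates R X + t. Camera axes: x right, y down, z forward; pixel columns grow to the right and rows downward; lengths in m; the calibration is good to about 2 mm. A picture is of the moment at which its call begins. There is no depth.
- ticket.close_job(): hands the job in; it is judged then, once.
The state is a dict: "time": time; "joint_positions": joint angles; "qvel": joint speeds; "joint_torque": joint torques, N m; "tool_pos": TCP position; "ee_rot": TCP orientation; "wrist_force": force on the tool from outside, world axes, zero at the start; "wrist_torque": the same for the moment, N m; "width": finger opening in m; "finger_force": force on a finger pad.
Only numpy, scipy, OpenCV 4.12 (cv2) and the standard library are available. Lean on these libraries where they do the work, as an engineer would, in place of code of your own. Each camera call takes 0.05 s, during which the arm holds its last target. There are 200 camera calls.

### The job

Take the fork picker off its stand and use it to fish every brass gram weight out of the deep rack, setting each one down gently in the round tin without ever touching a weight with the fingers or dropping it. Then hang the picker back on its stand by its collar, and put the lid on the tin so that it sits fully home and level. Leave the glue bottle, the jar and the piano key alone.

Things in the scene. Friction and masses are not known exactly. Their poses are not given: they have to be found in the camera images.
- rack: Fixed plywood rack, 112 mm (its x) by 190 mm (its y), 150 mm high, open at the top. Four deep wells side by side along its y, each 100 mm (x) by 40 mm (y) inside, walls 6 mm, floor 6 mm above the bench, rim at 150 mm. Every well has a 16 mm wide upright viewing slit in its +x end wall. Origin at the centre of the underside. Its yaw varies within 0.25 rad of the robot's frame.
- well0 (a point): Centre of the floor of well 0 of the rack (well 0 at the rack's -y end, then every 46 mm towards +y), 6 mm above the bench; axes as the rack's.
- well1 (a point): Centre of the floor of well 1 of the rack (well 0 at the rack's -y end, then every 46 mm towards +y), 6 mm above the bench; axes as the rack's.
- well2 (a point): Centre of the floor of well 2 of the rack (well 0 at the rack's -y end, then every 46 mm towards +y), 6 mm above the bench; axes as the rack's.
- well3 (a point): Centre of the floor of well 3 of the rack (well 0 at the rack's -y end, then every 46 mm towards +y), 6 mm above the bench; axes as the rack's.
- weight0: Brass gram weight, 130 g (give or take a fifth), standing upright, round about its z: body 26 mm diameter, z=0 to 28; neck 8 mm diameter, to 44; flat-bottomed knob 22 mm diameter, to 52. Origin at the centre of its underside. Stands on the floor of well 0, 10 to 30 mm from its middle towards the slit (+x) end, within 4 mm of its middle line; absent (None) in some starts.
- weight1: Brass gram weight, 130 g (give or take a fifth), standing upright, round about its z: body 26 mm diameter, z=0 to 28; neck 8 mm diameter, to 44; flat-bottomed knob 22 mm diameter, to 52. Origin at the centre of its underside. Stands on the floor of well 1, 10 to 30 mm from its middle towards the slit (+x) end, within 4 mm of its middle line; absent (None) in some starts.
- weight2: Brass gram weight, 130 g (give or take a fifth), standing upright, round about its z: body 26 mm diameter, z=0 to 28; neck 8 mm diameter, to 44; flat-bottomed knob 22 mm diameter, to 52. Origin at the centre of its underside. Stands on the floor of well 2, 10 to 30 mm from its middle towards the slit (+x) end, within 4 mm of its middle line; absent (None) in some starts.
- weight3: Brass gram weight, 130 g (give or take a fifth), standing upright, round about its z: body 26 mm diameter, z=0 to 28; neck 8 mm diameter, to 44; flat-bottomed knob 22 mm diameter, to 52. Origin at the centre of its underside. Stands on the floor of well 3, 10 to 30 mm from its middle towards the slit (+x) end, within 4 mm of its middle line; absent (None) in some starts.
- picker: Loose fork picker, 150 g, hanging upright on the stand. Origin on the shank axis at the fork's underside; z up the shank; the fork points along +x. Shank 8 mm diameter; collar 36 mm diameter, z=120 to 125; wooden handle above it to z=192, 16 mm thick (x), 26 mm wide (y). The load hangs ahead of the shank, so fingers closing along its x hold it steadier than along y.
- picker_fork (a point): Where a weight's axis rides on the picker: 17 mm ahead (+x) of the shank axis, at the fork's underside; axes as the picker's. Two tines 5 mm wide, 13 mm apart, z=0 to 4, from 4.5 mm behind the shank axis to 33 ahead; lips on their tips (30 to 33 ahead, up to z=8) keep the knob from sliding off. Neck between the tines, knob resting on them between shank and lips.
- picker_grip (a point): Middle of the picker's handle, 158 mm above the underside of its fork; axes as the picker's.
- picker_collar (a point): Underside of the picker's collar on the shank axis, 120 mm above the underside of its fork; hung up it lies at stand_seat.
- stand: Fixed steel stand, yaw varies. Two level prongs 14 mm wide, 8 thick, 16 mm apart inside, x=-25 to 45 (open end at -x), top at 150 mm; the shank hangs between them, collar on top. Post behind (x=44 to 60) 150 mm high; base plate x=-40 to 80, 90 mm wide, 12 thick. Origin on the bench below the picker. The picker comes off by a small lift and a draw of 45 mm or more to -x, and goes back so.
- stand_seat (a point): On top of the prongs, midway between them, 150 mm above the bench at the stand's origin: where the centre of the picker's collar belongs; axes as the stand's.
- tin: Round open steel tin, loose, 500 g, 122 mm outer diameter, 116 mm inner, 66 mm high, floor 4 mm thick. Origin at the centre of its underside. It may stand on the left or the right of the rack, in exchange with the lid.
- tin_rim (a point): Centre of the tin's mouth, level with the rim, 66 mm above its underside.
- lid: Loose steel lid of the tin, 160 g, lying knob up on the bench: disc 128 mm diameter from z=6 to 9, below it a tapered plug (z=0 to 6, 107 mm diameter at the top, 100 at the bottom) that drops into the tin's mouth, and a wooden knob 18 mm diameter from z=9 to 33. Origin at the centre of the plug's underside; fully home it lies 60 mm above the tin's underside.
- lid_knob (a point): Middle of the lid's knob, on its axis, 22 mm above the lid's underside.
- glue: Bystander: white glue bottle, 44 mm diameter, 110 mm high, origin under its centre.
- jar: Bystander: small glass jar, 52 mm diameter, 60 mm high, origin under its centre.
- keystick: Bystander: wooden piano key, 200 mm (y) by 22 mm by 23 mm high, origin under its centre.
Things that resemble listed ones, but are neither listed nor needed, are in the scene too. Of the things like the picker, leave any that is green; of the rest the smaller one is meant.

How it is judged:
On the way, in this order (a step that is already met when the one before it is completed fails the run):
1. the picker is off its stand (distance between picker_collar and stand_seat above 0.06 m), for 0.2 s.
2. every weight is inside the tin (horizontal distance between each of weight0, weight1, weight2, weight3 and tin below 0.055 m and z of weight0 in the frame of tin between -0.005 and 0.04 m and z of weight1 in the frame of tin between -0.005 and 0.04 m and z of weight2 in the frame of tin between -0.005 and 0.04 m and z of weight3 in the frame of tin between -0.005 and 0.04 m), for 0.2 s.
3. the picker hangs on its stand again and the lid is home on the tin (horizontal distance between picker_collar and stand_seat below 0.022 m and z of picker_collar in the frame of stand_seat between -0.005 and 0.005 m and angle between picker's own z axis and vertical below 0.12 rad and horizontal distance between lid and tin below 0.008 m and z of lid in the frame of tin between 0.056 and 0.063 m and angle between the z axis of lid and the z axis of tin, either way round below 0.04 rad and angle between lid's own z axis and vertical below 0.06 rad), for 0.2 s.
At the end, for the whole second after the job is handed in: Every weight is in the tin (within 55 mm of its axis, underside below 40 mm); lid seated: within 8 mm of the tin axis, 56 to 63 mm above its underside, parallel within 0.04 rad; picker hangs upright (0.12 rad), collar on the prongs (5 mm in height, 22 mm sideways); all at rest (all of step 2 and all of step 3 and linear speed of each of weight0, weight1, weight2, weight3, lid, picker, tin below 0.03 m/s); the robot touches nothing.
It fails at once if a weight is touched by the fingers (contact force between the fingers and weight0 above 0.5 N or contact force between the fingers and weight1 above 0.5 N or contact force between the fingers and weight2 above 0.5 N or contact force between the fingers and weight3 above 0.5 N).
It fails at once if a weight is dropped (moves faster than 0.9 m/s) (linear speed of any of weight0, weight1, weight2, weight3 above 0.9 m/s).
It fails at once if a bystander is moved by more than 30 mm (distance of any of glue, jar, keystick from where it was at the start of the episode above 0.03 m).
Of weight0, weight1, weight2, weight3 only 2 to 4 are there at a start; the rules pass over those that are not, and their reading is None.
At some moment in a run one of lid may be knocked a few centimetres aside while the robot is not near it.
It also fails if it takes over 210 s, if anything falls off the work surface, if the arm or the gripper's body presses on something with over 40 N, if the wrist force passes 120 N, or if a joint passes its speed limit or range.

## Working session

There is one attempt and no reset: what is moved stays moved. The work goes in short steps, Python scripts to look and compute and a tool call to move; the robot and the scene stay as the last step left them, time stands still between calls to the robot, and variables do not carry over. Pictures are saved under pics/ and viewed, at most 14 in all, crops included, and the job is handed in when it is done.

Besides the shell and the picture viewer there is one more tool, called after "Call:" by a JSON object that holds its "method" and its "body". apply_moves: Moves the arm, as the interface text tells. Its arguments: {"type":"object","properties":{"moves":{"type":"array","items":{"type":"array","items":{"type":"array","items":{"type":"number"}}}}},"required":["moves"]}

```bash
ls; mkdir -p pics; python3 - <<'E'
from bench import telemetry, snapshot
import cv2,pickle
o=telemetry.get_obs();print(o)
for n in("scene","top"):
    s=snapshot(n);pickle.dump(s,open(n+".pkl","wb"))
    print(n,s["fovy"],s["cx"],s["cy"],s["R"],s["t"])
    cv2.imwrite(f"pics/{n}0.png",cv2.resize(s["image"][:,:,::-1],(800,500),interpolation=cv2.INTER_CUBIC))
E
```

```text
pics
{'time': 0.0, 'joint_positions': array([ 1.03289698e+00,  8.79625987e-02,  1.37222627e+00,  2.68475711e-05,
        1.68356987e+00, -1.03062805e-01]), 'qvel': array([ 0.00047643,  0.00145881,  0.0005453 , -0.00021107, -0.00045609,
       -0.00155951]), 'joint_torque': array([-6.51257778e-05, -3.40171337e+01, -3.02436340e+01,  7.20215449e-02,
        3.28377122e-02, -1.59992674e-04]), 'tool_pos': array([0.23162393, 0.49873726, 0.40351374]), 'ee_rot': array([-3.13944081e+00, -2.49388990e-04,  2.70675883e+00]), 'wrist_force': array([0.03943961, 0.43197645, 0.76788938]), 'wrist_torque': array([0.02834959, 0.03218805, 0.02962617]), 'finger_force': 0.0, 'width': 0.0942301572678063}
scene 54.36156275316939 318.5373863449998 194.52684222457034 [[ 0.28305247  0.9590229   0.01250524]
 [ 0.66549725 -0.186997   -0.72259639]
 [-0.69064804  0.21285489 -0.69115706]] [-0.12708633 -0.29456836  1.51822399]
top 45.527129632410265 319.2443654870591 201.18494087016836 [[ 0.00384966 -0.99958231  0.02864253]
 [-0.98375666 -0.00892604 -0.17928512]
 [ 0.1794659  -0.0274871  -0.98338011]] [-0.07561317  0.57659346  1.26398861]
```

View pics/scene0.png

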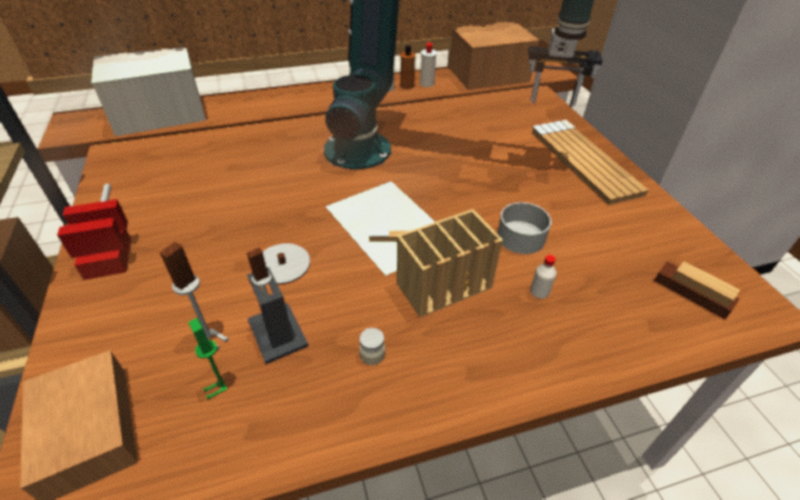

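View pics/top0.png

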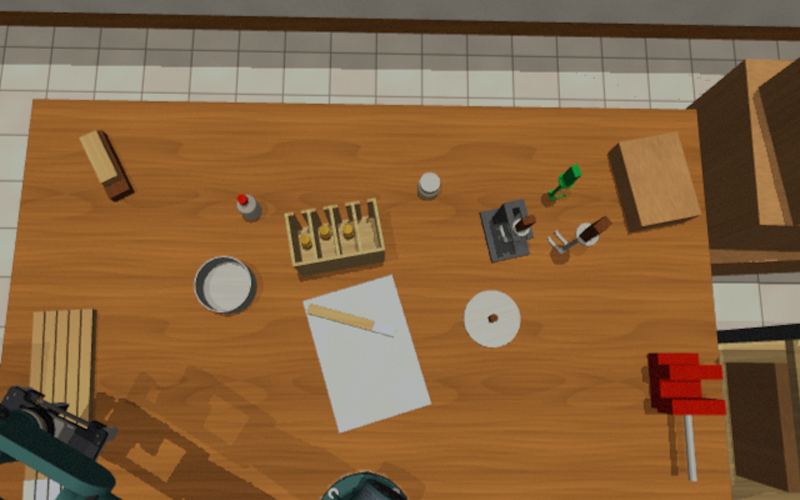

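The top view (800x500 px) shows weights in three wells, at about (306,241), (325,231) and (348,230). The rightmost well looks empty. The tin is at (225,284), the lid at (492,319) and the stand, with the picker on it, at (505,230). Next I need enlarged crops.

```bash
cat > h.py <<'E'
import numpy as np,cv2,pickle
from scipy.spatial.transform import Rotation as Ro
def K(s):
    f=200/np.tan(np.radians(s["fovy"]/2));return np.array([[f,0,s["cx"]],[0,f,s["cy"]],[0,0,1]])
def proj(s,X):
    c=np.atleast_2d(X)@np.array(s["R"]).T+s["t"];p=c@K(s).T;return p[:,:2]/p[:,2:]
def plane(s,uv,z):
    R=np.array(s["R"]);C=-R.T@s["t"];d=R.T@np.linalg.inv(K(s))@[uv[0],uv[1],1];return C+d*(z-C[2])/d[2]
def crop(s,x0,y0,w,h,k):
    im=s["image"][y0:y0+h,x0:x0+w,::-1];im=cv2.resize(im,None,fx=k,fy=k,interpolation=cv2.INTER_CUBIC)
    for x in range((x0+9)//10*10,x0+w,10):
        cv2.line(im,((x-x0)*k,0),((x-x0)*k,6),(255,255,0),1)
        if x%20==0: cv2.putText(im,str(x),((x-x0)*k-8,18),0,.4,(255,255,0),1)
    for y in range((y0+9)//10*10,y0+h,10):
        cv2.line(im,(0,(y-y0)*k),(6,(y-y0)*k),(255,255,0),1);cv2.putText(im,str(y),(8,(y-y0)*k+4),0,.4,(255,255,0),1)
    return im
def circle(s,x,y,z,r,n=40):
    a=np.linspace(0,2*np.pi,n);return np.c_[x+r*np.cos(a),y+r*np.sin(a),np.full(n,z)]
E
python3 - <<'E'
from h import *
s=pickle.load(open("top.pkl","rb"))
a=crop(s,222,150,100,75,6)[:,:600];b=crop(s,375,145,100,75,6)
cv2.imwrite("pics/c1.png",a)
c=pickle.load(open("scene.pkl","rb"))
d=crop(c,185,190,70,100,6);
cv2.imwrite("pics/c2.png",np.hstack([cv2.resize(b,(400,300)),cv2.resize(d,(210,300))]) if 0 else b)
# rough
for n,uv,z in (("tin",(180,205),.066),("lid",(394,255),.009),("glue",(197,165),.1),("jar",(343,148),.06)):
    print(n,plane(s,np.array(uv),z).round(3))
E
```

```text
tin [0.561 0.306 0.066]
lid [ 0.433 -0.284  0.009]
glue [0.664 0.258 0.1  ]
jar [ 0.728 -0.138  0.06 ]
```

View pics/c1.png

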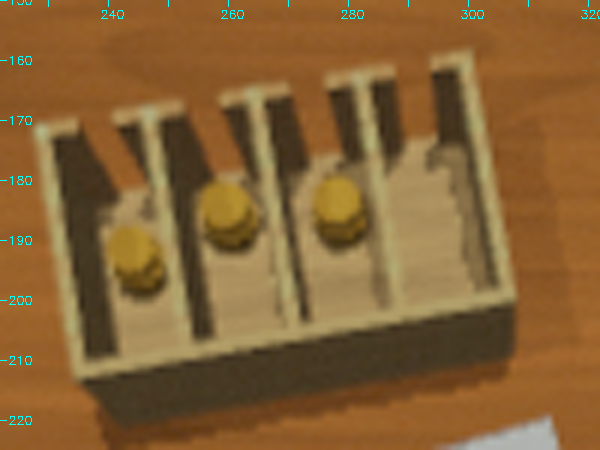

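View pics/c2.png

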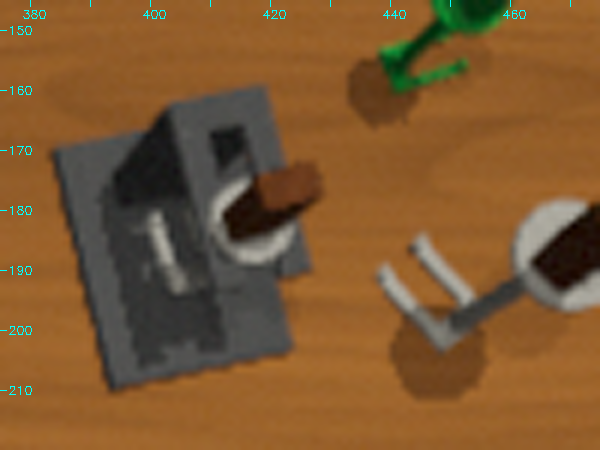

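```bash
cat >> h.py <<'E'
def row(target_tcp,yaw=None,o=None):
    """row units from current pose to target TCP (world), tool yaw"""
    if o is None:
        from bench import telemetry; o=telemetry.get_obs()
    R=Ro.from_euler("xyz",o["ee_rot"]).as_matrix()
    d=R.T@(np.array(target_tcp)-o["tool_pos"])/.05
    t=0
    if yaw is not None:
        t=-(np.degrees(yaw-o["ee_rot"][2])+180)%360-180
        t=-((np.degrees(yaw-o["ee_rot"][2])+180)%360-180)
    return np.r_[d,t/10].round(3)
E
python3 - <<'E'
from h import *
from scipy.optimize import least_squares
s=pickle.load(open("top.pkl","rb"))
px=np.array([(228.7,171.7),(300.3,158.7),(307.8,199.5),(235.3,213)])
m=np.array([(.056,.095),(.056,-.095),(-.056,-.095),(-.056,.095)])
def f(p):
    c,q=np.cos(p[2]),np.sin(p[2]);X=np.c_[p[0]+c*m[:,0]-q*m[:,1],p[1]+q*m[:,0]+c*m[:,1],np.full(4,.15)]
    return (proj(s,X)-px).ravel()
r=least_squares(f,[.6,.1,0]);print("rack",r.x,f(r.x).round(1))
px2=np.array([(384,170),(419.5,159.5),(423.5,203.5),(393.5,210)])
for p in px2: print(plane(s,p,.012).round(3))
print("collar",plane(s,(417,181.7),.155))
for uv in ((401,180),(405.5,193)): print("tine",plane(s,uv,.034))
for uv in ((244,190.5),(260,184),(278,184)): print("knob",plane(s,uv,.058))
print("C",-s["R"].T@s["t"])
E
```

```text
rack [0.59906878 0.06198164 0.19464409] [-0.7 -0.5  0.3 -0.5  0.8  0.4 -0.4  0.5]
[ 0.678 -0.26   0.012]
[ 0.711 -0.365  0.012]
[ 0.581 -0.372  0.012]
[ 0.561 -0.285  0.012]
collar [ 0.61190312 -0.32126571  0.155     ]
tine [ 0.64387872 -0.30462026  0.034     ]
tine [ 0.60632029 -0.31639658  0.034     ]
knob [0.6042042  0.13549969 0.058     ]
knob [0.62294816 0.0920889  0.058     ]
knob [0.62345148 0.04248865 0.058     ]
C [ 0.34067589 -0.03569151  1.34852165]
```

```bash
python3 -c "
from h import *
print(row((.53,.06,.53),.195+np.pi/2))"
```

```text
[-9.108 -5.45  -2.519  5.391]
```

Call:
{"method": "apply_moves", "body": {"moves": [[[-1.0,-0.6,-1.0,0.6,0],[-2.0,-1.2,-2.0,1.2,0],[-3.0,-1.8,-2.5,1.8,0],[-4.1,-2.4,-2.5,2.5,0],[-5.1,-3.0,-2.5,3.2,0],[-6.1,-3.6,-2.5,3.9,0],[-7.1,-4.2,-2.5,4.6,0],[-8.1,-4.8,-2.5,5.4,0],[-9.1,-5.4,-2.5,5.4,0],[-9.1,-5.4,-2.5,5.4,0]]]}}

```text
time: 1.35
tool_pos: [0.5325, 0.059, 0.5275]
ee_rot: [-3.138, -0.0, 1.758]
wrist_force: [-0.4, 0.4, 0.3]
width: 0.094
finger_force: 0.0
```

```bash
cat > snap.py <<'E'
import sys,pickle,cv2
from bench import telemetry,snapshot
o=telemetry.get_obs();print({k:o[k].round(4) if hasattr(o[k],'round') else o[k] for k in("time","tool_pos","ee_rot","width","wrist_force","joint_positions")})
s=snapshot(sys.argv[1]);s["o"]=o;pickle.dump(s,open(sys.argv[2]+".pkl","wb"));print(s["R"].round(3).tolist(),s["t"].round(3),s["fovy"])
cv2.imwrite("pics/"+sys.argv[2]+".png",s["image"][:,:,::-1])
E
python3 snap.py wrist w1
```

```text
{'time': 1.35, 'tool_pos': array([0.5325, 0.059 , 0.5275]), 'ee_rot': array([-3.1380e+00, -1.0000e-04,  1.7584e+00]), 'width': 0.09397458454599852, 'wrist_force': array([-0.3681,  0.3721,  0.2523]), 'joint_positions': array([ 4.6000e-03,  6.5800e-02,  1.1518e+00, -6.0000e-04,  1.9274e+00,
       -1.8320e-01])}
[[0.983, 0.186, -0.004], [0.181, -0.952, 0.248], [0.042, -0.244, -0.969]] [-0.533 -0.096  0.501] 66.09681896955556
```

View pics/w1.png

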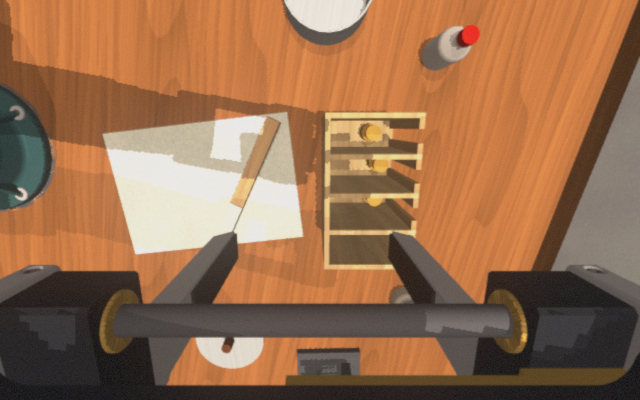

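The wrist view looks out along the tool's +x. It shows three weights, at (372,131), (378,165) and (373,200), and the last well is empty. I'll turn the camera over the rack and then the stand for close measurements.

```bash
python3 -c "
from h import *
print(row((.515,.07,.43),.195))
from bench import telemetry
o=telemetry.get_obs();o['tool_pos']=np.array([.515,.07,.43]);o['ee_rot']=np.array([np.pi,0,.195])
print(row((.475,-.35,.43),.23,o))"
```

```text
[ 0.254 -0.289  1.963  8.969]
[-2.412  8.086  0.    -0.201]
```

Call:
{"method": "apply_moves", "body": {"moves": [[[0,0,0.3,1.0,0],[0,0,0.6,2.0,0],[0.1,0,0.9,3.0,0],[0.1,0,1.2,4.0,0],[0.1,-0.1,1.5,5.0,0],[0.2,-0.2,1.8,6.0,0],[0.25,-0.3,1.95,7.0,0],[0.25,-0.3,1.95,8.0,0],[0.25,-0.3,1.95,9.0,0],[0.25,-0.3,1.95,9.0,0]]]}}

```text
time: 2.65
tool_pos: [0.5127, 0.0732, 0.4325]
ee_rot: [-3.141, -0.0, 0.198]
wrist_force: [0.3, -0.4, 0.5]
width: 0.0946
finger_force: 0.0
```

```bash
python3 snap.py wrist w2
```

```text
{'time': 2.65, 'tool_pos': array([0.5127, 0.0732, 0.4325]), 'ee_rot': array([-3.1411e+00, -3.0000e-04,  1.9800e-01]), 'width': 0.09464067352508074, 'wrist_force': array([ 0.306 , -0.4175,  0.5277]), 'joint_positions': array([3.2000e-02, 1.1600e-02, 1.3951e+00, 6.0000e-04, 1.7347e+00,
       1.4050e+00])}
[[0.196, -0.981, 0.001], [-0.95, -0.19, 0.246], [-0.241, -0.049, -0.969]] [-0.029  0.469  0.545] 66.09681896955556
```

Call:
{"method": "apply_moves", "body": {"moves": [[[-0.3,1.0,-0.5,0,0],[-0.6,2.0,-0.8,0,0],[-0.9,3.1,-0.8,0,0],[-1.2,4.2,-0.8,0,0],[-1.6,5.3,-0.8,-0.1,0],[-2.0,6.4,-0.8,-0.2,0],[-2.3,7.4,-0.4,-0.2,0],[-2.4,8.1,0,-0.2,0],[-2.4,8.1,0,-0.2,0],[-2.4,8.1,0,-0.2,0]]]}}

```text
time: 3.95
tool_pos: [0.4739, -0.348, 0.4327]
ee_rot: [-3.141, -0.001, 0.231]
wrist_force: [1.0, 0.4, -0.5]
width: 0.094
finger_force: 0.0
```

```bash
python3 snap.py wrist w3; python3 -c "
from h import *
a=pickle.load(open('w2.pkl','rb'));b=pickle.load(open('w3.pkl','rb'))
R=[-.0,0]
for y in (.0925,.1355,.0425):print(proj(a,[[.62,y,.058]]))
print(proj(b,[[.612,-.321,.15],[.7,-.3,.012]]))
cv2.imwrite('pics/w2c.png',crop(a,200,110,200,150,4));cv2.imwrite('pics/w3c.png',crop(b,220,90,200,150,4))"
```

```text
{'time': 3.95, 'tool_pos': array([ 0.4739, -0.348 ,  0.4327]), 'ee_rot': array([-3.1412e+00, -7.0000e-04,  2.3050e-01]), 'width': 0.09402118699850569, 'wrist_force': array([ 0.9927,  0.3591, -0.4995]), 'joint_positions': array([-7.3000e-01,  1.6890e-01,  1.2249e+00,  8.0000e-04,  1.7478e+00,
        6.1040e-01])}
[[0.228, -0.974, 0.001], [-0.944, -0.22, 0.246], [-0.239, -0.057, -0.969]] [-0.447  0.339  0.511] 66.09681896955556
[[314.8723067   91.79826574]]
[[275.85373027  83.53335581]]
[[359.63090716 101.27902684]]
[[319.70087814  35.40068503]
 [317.05158475 -17.46699482]]
```

View pics/w2c.png

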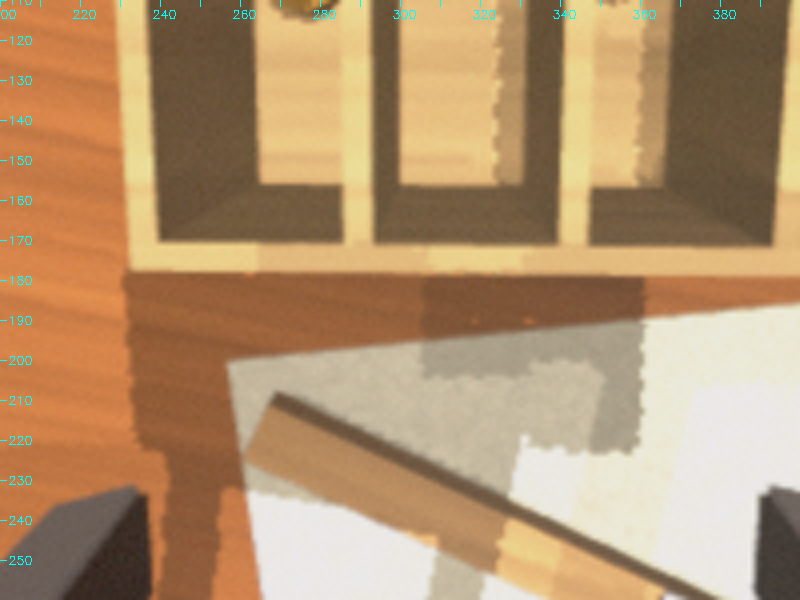

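View pics/w3c.png

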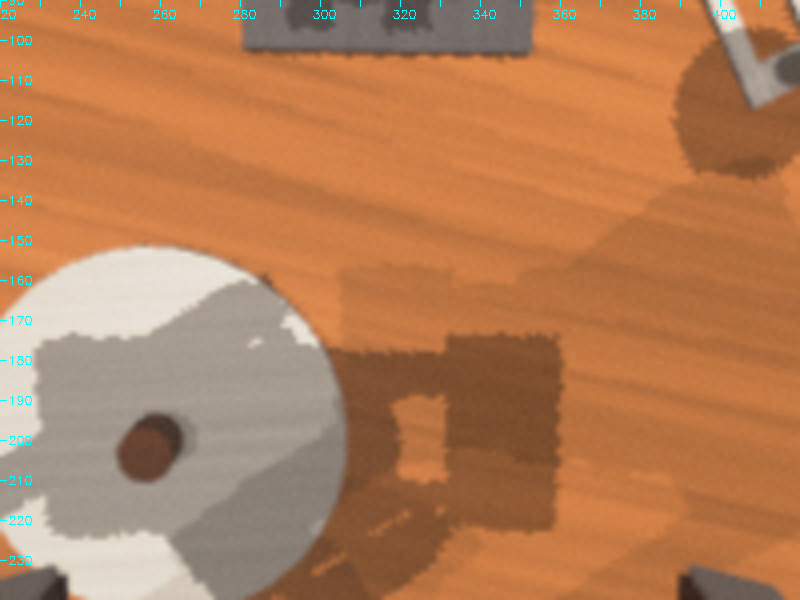

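These crops missed the targets, so I'll re-crop the same pictures higher up: weights near row 92, collar near row 35.

```bash
python3 -c "
from h import *
a=pickle.load(open('w2.pkl','rb'));b=pickle.load(open('w3.pkl','rb'))
cv2.imwrite('pics/c3.png',np.vstack([crop(a,210,60,200,70,4),crop(b,230,0,200,80,4)]))"
```

```text
(no output)
```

View pics/c3.png

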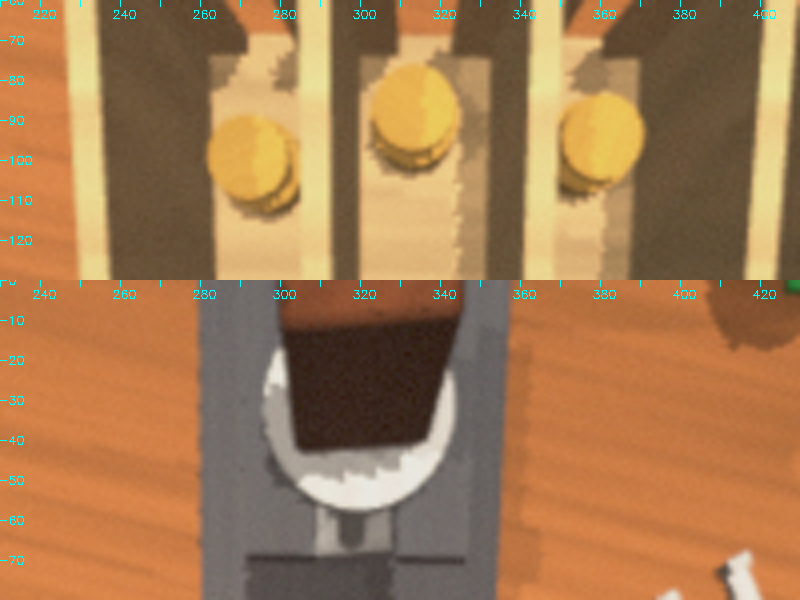

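```bash
python3 - <<'E'
from h import *
a=pickle.load(open('w2.pkl','rb'));b=pickle.load(open('w3.pkl','rb'))
P=lambda s,u,v,z:plane(s,(u,v),z)[:2]
W=[P(a,*p,.058) for p in((272,99.3),(313.3,87),(360.8,93.3))]
e1,e2=P(a,232,177.5,.15),P(a,400,179,.15)
d=e2-e1;yaw=np.arctan2(d[0],-d[1]);print("rack back edge",e1,e2,"yaw",yaw)
l1,l2=P(a,227.5,60,.15),P(a,231,160,.15);d=l1-l2;print("left yaw",np.arctan2(d[1],d[0]))
y=.195;c=np.array([np.cos(y),np.sin(y)]);n=np.array([-c[1],c[0]])
mid=(e1+e2)/2
org=c*(mid@c+.056)+n*(l2@n-.095);print("rack origin",org)
for k,w in zip((3,2,1),W):print(k,w,"rack frame",(w-org)@c,(w-org)@n,"off mid",(w-org)@n-(-.069+.046*k))
for nm,p,q in(("L",(280,5),(280.5,80)),("R",(357,5),(353.5,80))):
    p,q=P(b,*p,.012),P(b,*q,.012);d=p-q;print("stand",nm,p,q,np.arctan2(d[1],d[0]))
print("front",P(b,281.5,102.5,.012),P(b,352,103.5,.012))
print("handle bot",P(b,305,43,.155),P(b,335,40,.155),"top",P(b,301,12.5,.222),P(b,345,9.5,.222))
print("collar",P(b,319.7,33,.155))
for yy in (.2,.23,.26):
  for x,yv in((.615,-.318),(.61,-.32)): 
    r=proj(b,circle(b,x,yv,.155,.018));r2=proj(b,circle(b,x,yv,.15,.018));print(x,yv,r.min(0),r.max(0),r2.max(0))
  break
E
```

```text
rack back edge [0.52823813 0.14742006] [0.55527586 0.00528516] yaw 0.1879799279780488
left yaw 0.166698102512426
rack origin [0.60110396 0.06488415]
3 [0.6032345  0.13693689] rack frame 0.016051573355554318 0.07027434826788398 off mid 0.0012743482678839735
2 [0.62447289 0.09513809] rack frame 0.02878823723966155 0.025152447128612497 off mid 0.0021524471286125044
1 [0.62828082 0.04317127] rack frame 0.022454564637562825 -0.02656733597729209 off mid -0.003567335977292082
stand L [ 0.66828573 -0.2636019 ] [ 0.58917704 -0.28053728] 0.21089415305633188
stand R [ 0.68852773 -0.35008949] [ 0.60943111 -0.36713639] 0.21227318610375134
front [ 0.56392314 -0.28702036] [ 0.58267426 -0.37239136]
handle bot [ 0.60305094 -0.31150661] [ 0.61027358 -0.33326434] top [ 0.60205457 -0.3111176 ] [ 0.60900891 -0.33438221]
collar [ 0.61229897 -0.32081266]
0.615 -0.318 [293.03556674   1.22857294] [340.77037052  54.21731835] [340.19306474  55.68505387]
0.61 -0.32 [294.2148151    9.33339416] [341.68145076  61.72805545] [341.08875554  63.03769313]
```

```bash
python3 -c "
from h import *
print(row((.613,-.3205,.45),1.871),row((.613,-.3205,.368),1.871))"
```

```text
[ 2.832  0.109 -0.329 -9.397] [ 2.829  0.107  1.311 -9.397]
```

Call:
{"method": "apply_moves", "body": {"moves": [[[0.3,0,-0.4,-1.0,0.3],[0.6,0,-0.4,-2.0,0.3],[0.9,0,-0.4,-3.0,0.3],[1.2,0,-0.4,-4.0,0.3],[1.5,0.05,-0.4,-5.0,0.3],[1.8,0.05,-0.4,-6.0,0.3],[2.1,0.1,-0.4,-7.0,0.3],[2.4,0.1,-0.4,-8.0,0.3],[2.83,0.11,-0.35,-9.0,0.3],[2.83,0.11,-0.35,-9.4,0.3]]]}}

```text
time: 5.25
tool_pos: [0.6142, -0.3196, 0.4506]
ee_rot: [3.14, 0.001, 1.877]
wrist_force: [-0.3, 0.9, -0.3]
width: 0.0654
finger_force: 0.0
```

```bash
python3 snap.py top t2;python3 -c "
from h import *
print(row((.613,-.3205,.37),1.871))
s=pickle.load(open('t2.pkl','rb'))
cv2.imwrite('pics/t2c.png',crop(s,370,120,130,100,6))"
```

```text
{'time': 5.25, 'tool_pos': array([ 0.6142, -0.3196,  0.4506]), 'ee_rot': array([3.1401e+00, 6.0000e-04, 1.8766e+00]), 'width': 0.06543858677272511, 'wrist_force': array([-0.2655,  0.909 , -0.3033]), 'joint_positions': array([-5.6180e-01,  4.1590e-01,  8.8010e-01,  8.0000e-04,  1.8441e+00,
       -8.6740e-01])}
[[0.004, -1.0, 0.029], [-0.984, -0.009, -0.179], [0.179, -0.027, -0.983]] [-0.076  0.577  1.264] 45.527129632410265
[-0.007 -0.019  1.618  0.034]
```

Call:
{"method": "apply_moves", "body": {"moves": [[[0,0,0.5,0,0.3],[0,0,1.0,0,0.3],[0,-0.02,1.4,0,0.3],[0,-0.02,1.6,0,0.3],[0,-0.02,1.6,0,1],[0,-0.02,1.6,0,1],[0,-0.02,1.6,0,1],[0,-0.02,1.6,0,1],[0,-0.02,1.6,0,1],[0,-0.02,1.6,0,1]]]}}

```text
time: 6.55
tool_pos: [0.6119, -0.3224, 0.3699]
ee_rot: [3.141, 0.0, 1.869]
wrist_force: [1.7, -0.3, 0.9]
width: 0.016
finger_force: 30.0
```

```bash
python3 snap.py scene s2; python3 -c "
from h import *
s=pickle.load(open('s2.pkl','rb'))
cv2.imwrite('pics/s2c.png',crop(s,165,150,110,150,4))"
```

```text
{'time': 6.55, 'tool_pos': array([ 0.6119, -0.3224,  0.3699]), 'ee_rot': array([3.1408e+00, 3.0000e-04, 1.8691e+00]), 'width': 0.0160119561476651, 'wrist_force': array([ 1.6833, -0.2894,  0.9418]), 'joint_positions': array([-5.6700e-01,  4.1520e-01,  1.0396e+00,  4.0000e-04,  1.6861e+00,
       -8.6520e-01])}
[[0.283, 0.959, 0.013], [0.665, -0.187, -0.723], [-0.691, 0.213, -0.691]] [-0.127 -0.295  1.518] 54.36156275316939
```

View pics/s2c.png

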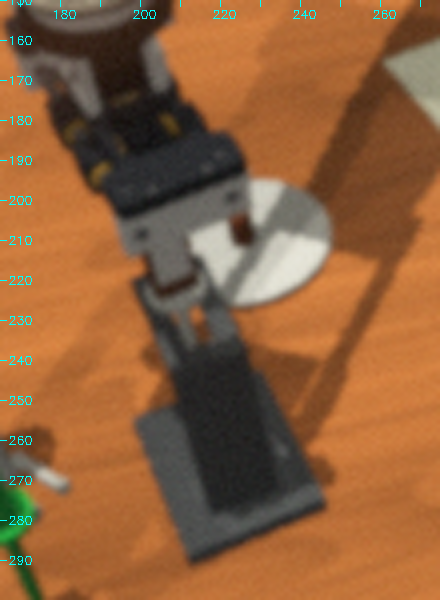

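Grip width is 16 mm, which matches the handle's thickness. I'll lift a little, draw it out along the stand's -x, then raise it.

Call:
{"method": "apply_moves", "body": {"moves": [[[0,0,-0.1,0,1],[0,0,-0.2,0,1],[0.03,-0.3,-0.2,0,1],[0.06,-0.7,-0.2,0,1],[0.1,-1.1,-0.2,0,1],[0.13,-1.5,-0.2,0,1],[0.13,-1.6,-0.9,0,1],[0.13,-1.6,-1.7,0,1],[0.13,-1.6,-2.6,0,1],[0.13,-1.6,-3.4,0,1]]]}}

```text
time: 7.85
tool_pos: [0.5321, -0.3398, 0.5416]
ee_rot: [3.141, 0.001, 1.868]
wrist_force: [1.2, -0.5, -1.0]
width: 0.0156
finger_force: 30.0
```

```bash
python3 snap.py scene s3; python3 -c "
from h import *
print(row((.54,-.05,.50),.19+np.pi/2))"
```

```text
{'time': 7.85, 'tool_pos': array([ 0.5321, -0.3398,  0.5416]), 'ee_rot': array([3.1415e+00, 8.0000e-04, 1.8682e+00]), 'width': 0.01564735011064073, 'wrist_force': array([ 1.2358, -0.494 , -0.9876]), 'joint_positions': array([-6.5800e-01,  2.9620e-01,  8.5630e-01, -4.0000e-04,  1.9884e+00,
       -9.5560e-01])}
[[0.283, 0.959, 0.013], [0.665, -0.187, -0.723], [-0.691, 0.213, -0.691]] [-0.127 -0.295  1.518] 54.36156275316939
[5.488 1.855 0.923 0.615]
```

```bash
python3 snap.py wrist w4; python3 - <<'E'
from h import *
s=pickle.load(open('w4.pkl','rb'));o=s["o"]
R=Ro.from_euler("xyz",o["ee_rot"]).as_matrix()
q=[[x,y,.336] for x,y in((-.009,.033),(.009,.033),(-.009,-.0045),(.009,-.0045),(0,0))]
p=proj(s,np.array(q)@R.T+o["tool_pos"]);print(p)
x,y=p[4].astype(int)
cv2.imwrite("pics/w4c.png",crop(s,x-60,y-60,150,100,5))
E
```

```text
{'time': 7.9, 'tool_pos': array([ 0.5313, -0.3392,  0.5481]), 'ee_rot': array([3.1354, 0.0092, 1.8682]), 'width': 0.016016074292988566, 'wrist_force': array([-0.4917,  1.0813,  1.9622]), 'joint_positions': array([-6.5800e-01,  2.9360e-01,  8.4660e-01, -3.0000e-04,  1.9904e+00,
       -9.5550e-01])}
[[0.956, 0.292, 0.006], [0.281, -0.925, 0.256], [0.08, -0.244, -0.967]] [-0.413 -0.529  0.403] 66.09681896955556
[[343.63984378 205.09005232]
 [344.05098302 188.41000916]
 [308.26913402 205.11814015]
 [308.1900001  188.43960978]
 [312.5032869  196.83280918]]
```

View pics/w4c.png

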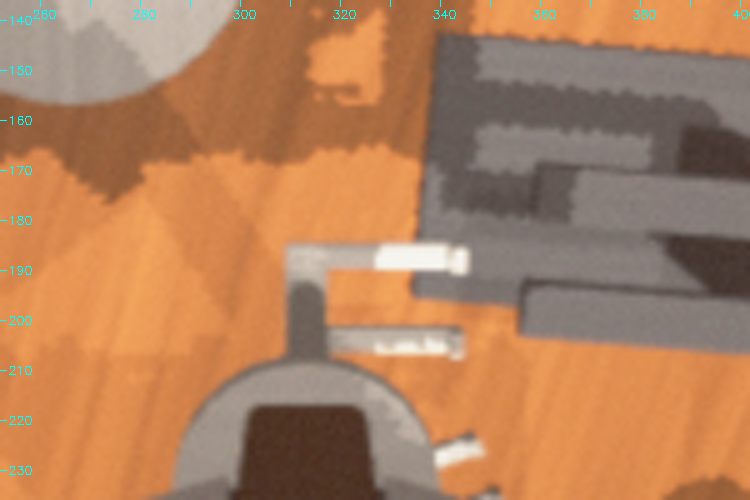

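The fork shows at rows 187 and 204, columns 309 to 345, about 1 mm from the position I predicted, so the grip is aligned. Next I'll hover over well 1.

```bash
python3 -c "
from h import *
print(row((.579,.034,.545),.19+np.pi/2),row((.579,.034,.505),.19+np.pi/2))"
```

```text
[ 6.862  3.093 -0.022  0.616] [6.869 3.089 0.778 0.616]
```

Call:
{"method": "apply_moves", "body": {"moves": [[[0.8,0.4,0,0.1,1],[1.6,0.8,0,0.2,1],[2.5,1.2,0,0.3,1],[3.4,1.6,0,0.4,1],[4.3,2.0,0,0.6,1],[5.2,2.4,0,0.6,1],[6.1,2.8,0,0.6,1],[6.87,3.09,0.3,0.6,1],[6.87,3.09,0.78,0.62,1],[6.87,3.09,0.78,0.62,1]]]}}

```text
time: 9.2
tool_pos: [0.5798, 0.0343, 0.4959]
ee_rot: [-3.133, -0.002, 1.762]
wrist_force: [0.3, 0.4, -2.5]
width: 0.0157
finger_force: 30.0
```

Call:
{"method": "apply_moves", "body": {"moves": [[[0,0,0,0,1],[0,0,0,0,1],[0,0,0,0,1],[0,0,0,0,1]]]}}

```text
time: 9.7
tool_pos: [0.5801, 0.0337, 0.5012]
ee_rot: [3.141, 0.0, 1.76]
wrist_force: [-0.1, 0.0, -1.1]
width: 0.0161
finger_force: 30.0
```

```bash
python3 snap.py wrist w5; python3 - <<'E'
from h import *
s=pickle.load(open('w5.pkl','rb'));o=s["o"]
R=Ro.from_euler("xyz",o["ee_rot"]).as_matrix()
q=[[x,y,.336] for x,y in((-.009,.033),(.009,.033),(-.009,-.0045),(.009,-.0045),(0,0))]
p=proj(s,np.array(q)@R.T+o["tool_pos"]);print(p)
print(proj(s,[[.6283,.0432,.058],[.6245,.0951,.058],[.6032,.1369,.058]]))
x,y=p[4].astype(int)
cv2.imwrite("pics/w5c.png",crop(s,x-40,y-90,150,120,5))
E
```

```text
{'time': 9.7, 'tool_pos': array([0.5801, 0.0337, 0.5012]), 'ee_rot': array([3.1406e+00, 2.0000e-04, 1.7604e+00]), 'width': 0.016149886864347953, 'wrist_force': array([-0.132 ,  0.0228, -1.069 ]), 'joint_positions': array([-3.9600e-02,  1.5990e-01,  1.1005e+00,  1.0000e-04,  1.8802e+00,
       -2.2910e-01])}
[[0.982, 0.188, 0.001], [0.181, -0.952, 0.248], [0.047, -0.243, -0.969]] [-0.577 -0.123  0.465] 66.09681896955556
[[343.61657069 205.13634244]
 [344.02701516 188.45831045]
 [308.24862514 205.16641706]
 [308.16886608 188.48965351]
 [312.48219261 196.88173656]]
[[347.59178293 179.5633839 ]
 [353.11044202 141.65022089]
 [344.25848964 106.64481843]]
```

View pics/w5c.png

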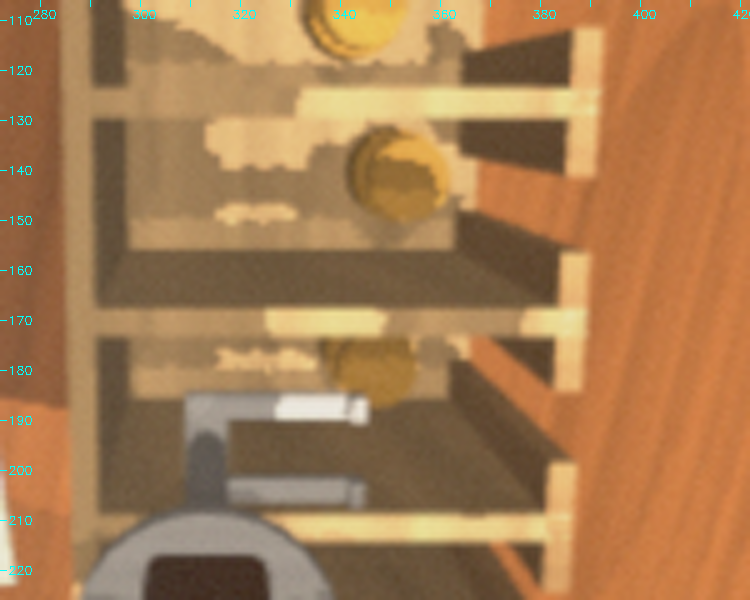

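The fork matches the prediction, apart from about +1 mm ahead, and weight 1 shows at (347,180), also as predicted. Backing off 4 mm, then lowering.

Call:
{"method": "apply_moves", "body": {"moves": [[[0,-0.08,0,0,1],[0,-0.08,0.4,0,1],[0,-0.08,0.9,0,1],[0,-0.08,1.4,0,1],[0,-0.08,1.9,0,1],[0,-0.08,2.2,0,1],[0,-0.08,2.35,0,1],[0,-0.08,2.45,0,1],[0,-0.08,2.45,0,1],[0,-0.08,2.45,0,1]]]}}

```text
time: 11.0
tool_pos: [0.5763, 0.0332, 0.3791]
ee_rot: [3.14, 0.0, 1.761]
wrist_force: [1.2, 0.8, -1.5]
width: 0.016
finger_force: 30.0
```

```bash
cat > st.py <<'E'
import sys
from h import *
from bench import telemetry
# args: W x y [ahead] : report fork seat error
o=telemetry.get_obs();print("t",o["time"],"tcp",o["tool_pos"].round(4),"rpy",o["ee_rot"].round(4),"F",o["wrist_force"].round(1),"w",round(o["width"],4))
R=Ro.from_euler("xyz",o["ee_rot"]).as_matrix()
if len(sys.argv)>2:
    W=np.array([float(sys.argv[1]),float(sys.argv[2])])
    seat=(o["tool_pos"]+R@np.array([0,.018,.3399]))
    d=np.r_[W-seat[:2],0]@R
    print("fork under z",seat[2].round(4),"W-seat in tool mm",(d*1e3).round(1),"units",(d/.05).round(3))
E
python3 st.py .6283 .0432
```

```text
t 11.0 tcp [0.5763 0.0332 0.3791] rpy [3.1399e+00 3.0000e-04 1.7608e+00] F [ 1.2  0.8 -1.5] w 0.016
fork under z 0.0393 W-seat in tool mm [ 0.1 34.4  0.1] units [0.001 0.687 0.001]
```

Call:
{"method": "apply_moves", "body": {"moves": [[[0,0.15,0,0,1],[0,0.3,0,0,1],[0,0.42,0,0,1],[0,0.52,0,0,1],[0,0.6,0,0,1],[0,0.65,0,0,1],[0,0.69,0,0,1],[0,0.69,0,0,1],[0,0.69,0,0,1]]]}}

```text
time: 12.12
tool_pos: [0.61, 0.0397, 0.3782]
ee_rot: [3.142, -0.0, 1.761]
wrist_force: [0.2, -0.1, -0.9]
width: 0.016
finger_force: 30.0
```

Call:
{"method": "apply_moves", "body": {"moves": [[[0,0,-0.05,0,1],[0,0,-0.1,0,1],[0,0,-0.15,0,1],[0,0,-0.2,0,1],[0,0,-0.25,0,1],[0,0,-0.3,0,1],[0,0,-0.35,0,1],[0,0,-0.4,0,1],[0,0,-0.4,0,1],[0,0,-0.4,0,1]]]}}

```text
time: 13.38
tool_pos: [0.61, 0.0398, 0.3981]
ee_rot: [-3.142, -0.0, 1.761]
wrist_force: [0.4, -0.9, -2.3]
width: 0.016
finger_force: 30.0
```

```bash
python3 st.py .6283 .0432; python3 - <<'E'
from bench import telemetry
print(telemetry.get_obs()["wrist_torque"])
E
```

```text
t 13.375 tcp [0.61   0.0398 0.3981] rpy [-3.1416e+00 -1.0000e-04  1.7608e+00] F [ 0.4 -0.9 -2.3] w 0.016
fork under z 0.0582 W-seat in tool mm [-0.1  0.6 -0. ] units [-0.002  0.012 -0.   ]
[-0.0187087   0.0693134   0.06333068]
```

Call:
{"method": "apply_moves", "body": {"moves": [[[0,0,-0.2,0,1],[0,0,-0.5,0,1],[0,0,-0.85,0,1],[0,0,-1.2,0,1],[0,0,-1.6,0,1],[0,0,-2.0,0,1],[0,0,-2.4,0,1],[0,0,-2.8,0,1],[0,0,-3.1,0,1],[0,0,-3.2,0,1]]]}}

```text
time: 14.62
tool_pos: [0.6096, 0.0397, 0.5607]
ee_rot: [3.138, 0.001, 1.761]
wrist_force: [-0.5, 0.1, -2.6]
width: 0.016
finger_force: 30.0
```

Call:
{"method": "apply_moves", "body": {"moves": [[[0,0,0,0,1],[0,0,0,0,1],[0,0,0,0,1]]]}}

```text
time: 15.0
tool_pos: [0.6102, 0.0397, 0.5573]
ee_rot: [-3.14, -0.0, 1.761]
wrist_force: [-0.0, -0.2, -2.5]
width: 0.0162
finger_force: 30.0
```

```bash
python3 st.py .6283 .0432;python3 snap.py wrist w6; python3 - <<'E'
from h import *
s=pickle.load(open('w6.pkl','rb'));t=pickle.load(open('top.pkl','rb'))
# tin from top picture: fit rim circle on saved top view
g=crop(t,145,195,70,60,5)
w=crop(s,270,110,110,110,5)
c=np.zeros((550,800,3),np.uint8);c[:300,:350]=g[:,:350];c[:550,:][:, 350:800]=w[:,:450]
cv2.imwrite("pics/w6c.png",c)
E
```

```text
t 15.0 tcp [0.6102 0.0397 0.5573] rpy [-3.1400e+00 -4.0000e-04  1.7608e+00] F [-0.  -0.2 -2.5] w 0.0162
fork under z 0.2174 W-seat in tool mm [-0.1  1.  -0. ] units [-0.003  0.02  -0.   ]
{'time': 15.0, 'tool_pos': array([0.6102, 0.0397, 0.5573]), 'ee_rot': array([-3.1400e+00, -4.0000e-04,  1.7608e+00]), 'width': 0.016225633130085897, 'wrist_force': array([-0.0198, -0.2277, -2.4675]), 'joint_positions': array([-2.7700e-02,  2.5680e-01,  8.7390e-01,  1.0000e-04,  2.0126e+00,
       -2.1770e-01])}
[[0.982, 0.188, -0.002], [0.183, -0.952, 0.247], [0.045, -0.243, -0.969]] [-0.606 -0.137  0.521] 66.09681896955556
```

View pics/w6c.png

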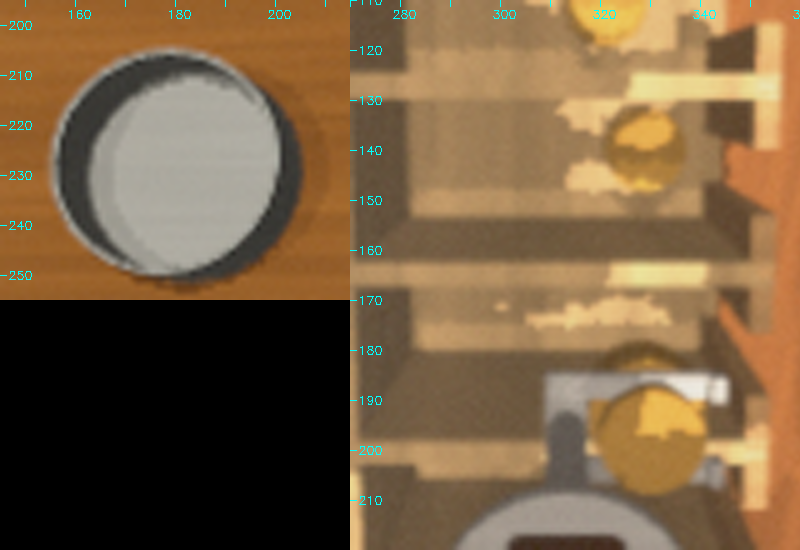

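Weight 1 is on the fork, knob at about (330,198). The tin's rim centre is near (178.5,227.4) in the top view. Next I'll carry the weight over and re-measure the tin from there.

```bash
python3 - <<'E'
from h import *
t=pickle.load(open('top.pkl','rb'))
T=plane(t,(178.5,227.4),.066);print("tin",T,proj(t,circle(t,*T[:2],.066,.061)).min(0),proj(t,circle(t,*T[:2],.066,.061)).max(0))
c=np.array([np.cos(.19),np.sin(.19)]);n=np.array([-c[1],c[0]])
seat=T[:2]+.016*c-.03*n
print(row(np.r_[seat-.018*c,.557],.19+np.pi/2))
E
```

```text
tin [0.49972259 0.30640376 0.066     ] [155.54558909 205.0277769 ] [201.31862045 250.09492366]
[ 5.055 -1.202  0.012 -0.   ]
```

Call:
{"method": "apply_moves", "body": {"moves": [[[0.3,0,0,0,1],[0.8,-0.1,0,0,1],[1.4,-0.3,0,0,1],[2.1,-0.5,0,0,1],[2.8,-0.7,0,0,1],[3.5,-0.9,0,0,1],[4.1,-1.0,0,0,1],[4.6,-1.1,0,0,1],[4.9,-1.2,0,0,1],[5.05,-1.2,0,0,1]]]}}

```text
time: 16.3
tool_pos: [0.5027, 0.2773, 0.5584]
ee_rot: [3.141, 0.0, 1.762]
wrist_force: [0.6, 0.2, -2.6]
width: 0.0159
finger_force: 30.0
```

Call:
{"method": "apply_moves", "body": {"moves": [[[0,0,0.1,0,1],[0,0,0.3,0,1],[0,0,0.6,0,1],[0,0,0.9,0,1],[0,0,1.2,0,1],[0,0,1.4,0,1],[0,0,1.5,0,1],[0,0,1.5,0,1],[0,0,1.5,0,1],[0,0,1.5,0,1]]]}}

```text
time: 17.55
tool_pos: [0.5034, 0.2764, 0.4839]
ee_rot: [3.14, -0.0, 1.761]
wrist_force: [0.2, 0.1, -2.8]
width: 0.0157
finger_force: 30.0
```

```bash
python3 snap.py wrist w7; python3 - <<'E'
from h import *
s=pickle.load(open('w7.pkl','rb'))
T=(.4997,.3064)
p=proj(s,circle(s,*T,.066,.061));print(p.min(0),p.max(0))
im=s["image"].copy()
for r,col in((.061,(255,0,0)),): 
    pass
x0=max(0,int(p[:,0].min())-25);y0=max(0,int(p[:,1].min())-15)
c=crop(s,x0,y0,160,120,5)
q=((p-[x0,y0])*5).astype(int);cv2.polylines(c,[q.reshape(-1,1,2)],True,(0,0,255),1)
cv2.imwrite("pics/w7c.png",c)
E
```

```text
{'time': 17.55, 'tool_pos': array([0.5034, 0.2764, 0.4839]), 'ee_rot': array([ 3.1402e+00, -4.0000e-04,  1.7609e+00]), 'width': 0.015744120903221918, 'wrist_force': array([ 0.219 ,  0.0681, -2.8326]), 'joint_positions': array([4.0330e-01, 1.4050e-01, 1.1565e+00, 1.0000e-04, 1.8432e+00,
       2.1330e-01])}
[[0.982, 0.188, 0.001], [0.182, -0.952, 0.247], [0.048, -0.243, -0.969]] [-0.547  0.126  0.51 ] 66.09681896955556
[266.3501758  110.51453243] [360.97545918 205.83459695]
```

View pics/w7c.png

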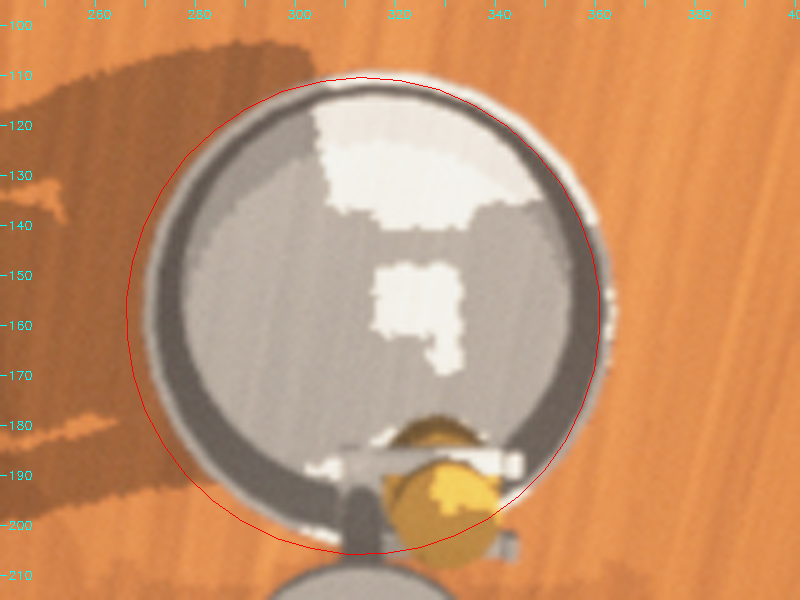

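```bash
python3 st.py .5239 .2825
```

```text
t 17.6 tcp [0.5034 0.2764 0.4838] rpy [ 3.1404e+00 -3.0000e-04  1.7609e+00] F [ 0.2 -0.  -2.5] w 0.0158
fork under z 0.1439 W-seat in tool mm [2.1 2.9 0. ] units [0.041 0.057 0.   ]
```

Call:
{"method": "apply_moves", "body": {"moves": [[[0.04,0.06,0.1,0,1],[0.04,0.06,0.4,0,1],[0.04,0.06,0.7,0,1],[0.04,0.06,1.0,0,1],[0.04,0.06,1.3,0,1],[0.04,0.06,1.55,0,1],[0.04,0.06,1.7,0,1],[0.04,0.06,1.8,0,1],[0.04,0.06,1.85,0,1],[0.04,0.06,1.87,0,1]]]}}

```text
time: 18.85
tool_pos: [0.506, 0.2789, 0.39]
ee_rot: [3.141, -0.0, 1.761]
wrist_force: [0.6, 0.4, -2.2]
width: 0.0158
finger_force: 30.0
```

Call:
{"method": "apply_moves", "body": {"moves": [[[0,0,0.03,0,1],[0,0,0.06,0,1],[0,0,0.09,0,1],[0,0,0.12,0,1],[0,0,0.15,0,1],[0,0,0.18,0,1],[0,0,0.22,0,1],[0,0,0.26,0,1],[0,0,0.28,0,1],[0,0,0.28,0,1]]]}}

```text
time: 20.1
tool_pos: [0.506, 0.2789, 0.3756]
ee_rot: [-3.141, -0.0, 1.761]
wrist_force: [0.1, 0.6, -0.7]
width: 0.0158
finger_force: 30.0
```

```bash
python3 st.py .5239 .2825
```

```text
t 20.1 tcp [0.506  0.2789 0.3756] rpy [-3.1414 -0.      1.7608] F [ 0.1  0.6 -0.7] w 0.0158
fork under z 0.0357 W-seat in tool mm [ 0.1  0.3 -0. ] units [ 0.003  0.006 -0.   ]
```

Call:
{"method": "apply_moves", "body": {"moves": [[[0,-0.12,0,0,1],[0,-0.28,0,0,1],[0,-0.44,0,0,1],[0,-0.58,0,0,1],[0,-0.65,0,0,1],[0,-0.65,0,0,1],[0,-0.65,-0.5,0,1],[0,-0.65,-1.3,0,1],[0,-0.65,-2.2,0,1],[0,-0.65,-2.8,0,1]]]}}

```text
time: 21.35
tool_pos: [0.4741, 0.2727, 0.5183]
ee_rot: [3.138, -0.001, 1.761]
wrist_force: [-0.4, 0.0, -1.6]
width: 0.0161
finger_force: 30.0
```

Call:
{"method": "apply_moves", "body": {"moves": [[[-0.6,0.2,0,0,1],[-1.4,0.4,0,0,1],[-2.3,0.7,0,0,1],[-3.1,1.0,0,0,1],[-3.7,1.2,0,0,1],[-4.05,1.23,0,0,1],[-4.05,1.23,0.2,0,1],[-4.05,1.23,0.2,0,1],[-4.05,1.23,0.2,0,1]]]}}

```text
time: 22.48
tool_pos: [0.5722, 0.0866, 0.5057]
ee_rot: [-3.142, -0.0, 1.763]
wrist_force: [0.1, 0.0, -0.8]
width: 0.0156
finger_force: 30.0
```

```bash
python3 st.py .6245 .0951; python3 snap.py wrist w8; python3 - <<'E'
from h import *
s=pickle.load(open('w8.pkl','rb'));im=s["image"]
print(proj(s,[[.6245,.0951,.058]]))
hsv=cv2.cvtColor(im,cv2.COLOR_RGB2HSV)
m=((hsv[...,0]>17)&(hsv[...,0]<28)&(hsv[...,1]>150)).astype(np.uint8)
n,l,st,c=cv2.connectedComponentsWithStats(m)
for i in range(1,n):
    if st[i,4]>40: print(st[i],c[i].round(1))
E
```

```text
t 22.475 tcp [0.5722 0.0866 0.5057] rpy [-3.1416e+00 -5.0000e-04  1.7626e+00] F [ 0.1  0.  -0.8] w 0.0156
fork under z 0.1658 W-seat in tool mm [-1.8 34.9 -0. ] units [-0.036  0.699 -0.   ]
{'time': 22.475, 'tool_pos': array([0.5722, 0.0866, 0.5057]), 'ee_rot': array([-3.1416e+00, -5.0000e-04,  1.7626e+00]), 'width': 0.015604599440819891, 'wrist_force': array([ 0.0581,  0.0495, -0.8265]), 'joint_positions': array([ 5.2200e-02,  1.5610e-01,  1.0960e+00,  5.0000e-04,  1.8896e+00,
       -1.3950e-01])}
[[0.982, 0.19, -0.0], [0.184, -0.951, 0.247], [0.047, -0.243, -0.969]] [-0.579 -0.073  0.483] 66.09681896955556
[[350.24687073 180.56136738]]
[297  11  17  25 283] [304.9  22.1]
[346 295   9  59 218] [351.1 325.4]
[272 301   7  52 175] [274.2 329.9]
[321 368  96  17 658] [373.2 376.7]
[418 369  30  16 164] [429.9 377.4]
[215 375 105  10 465] [267.  379.8]
[130 376  12   9  45] [135.6 380.3]
[182 376  22   9  64] [191.4 379.5]
[196 376  18   9  48] [205.9 381.1]
```

Call:
{"method": "apply_moves", "body": {"moves": [[[-0.045,0,0,0,1],[-0.045,0,0.4,0,1],[-0.045,0,0.9,0,1],[-0.045,0,1.4,0,1],[-0.045,0,1.9,0,1],[-0.045,0,2.3,0,1],[-0.045,0,2.45,0,1],[-0.045,0,2.53,0,1],[-0.045,0,2.53,0,1],[-0.045,0,2.53,0,1]]]}}

```text
time: 23.78
tool_pos: [0.5733, 0.0833, 0.3802]
ee_rot: [3.14, 0.0, 1.761]
wrist_force: [-0.1, 0.1, -2.1]
width: 0.0158
finger_force: 30.0
```

```bash
python3 st.py .6248 .0946
```

```text
t 23.775 tcp [0.5733 0.0833 0.3802] rpy [3.1397e+00 2.0000e-04 1.7609e+00] F [-0.1  0.1 -2.1] w 0.0158
fork under z 0.0404 W-seat in tool mm [ 1.4 34.   0.1] units [0.028 0.681 0.001]
```

Call:
{"method": "apply_moves", "body": {"moves": [[[0.025,0,0.02,0,1],[0.025,0.15,0.03,0,1],[0.025,0.3,0.03,0,1],[0.025,0.42,0.03,0,1],[0.025,0.52,0.03,0,1],[0.025,0.6,0.03,0,1],[0.025,0.65,0.03,0,1],[0.025,0.685,0.03,0,1],[0.025,0.685,0.03,0,1],[0.025,0.685,0.03,0,1]]]}}

```text
time: 25.02
tool_pos: [0.6065, 0.091, 0.3777]
ee_rot: [-3.142, -0.0, 1.761]
wrist_force: [0.2, 0.2, -1.2]
width: 0.0155
finger_force: 30.0
```

```bash
python3 st.py .6248 .0946
```

```text
t 25.025 tcp [0.6065 0.091  0.3777] rpy [-3.1416e+00 -1.0000e-04  1.7608e+00] F [ 0.2  0.2 -1.2] w 0.0155
fork under z 0.0378 W-seat in tool mm [ 0.   0.7 -0. ] units [ 0.001  0.014 -0.   ]
```

Call:
{"method": "apply_moves", "body": {"moves": [[[0,0,-0.05,0,1],[0,0,-0.1,0,1],[0,0,-0.15,0,1],[0,0,-0.2,0,1],[0,0,-0.25,0,1],[0,0,-0.3,0,1],[0,0,-0.35,0,1],[0,0,-0.4,0,1],[0,0,-0.4,0,1],[0,0,-0.4,0,1]]]}}

```text
time: 26.28
tool_pos: [0.6065, 0.091, 0.3976]
ee_rot: [-3.142, -0.0, 1.761]
wrist_force: [-0.1, 0.2, -2.4]
width: 0.016
finger_force: 30.0
```

```bash
python3 st.py .6248 .0946
```

```text
t 26.275 tcp [0.6065 0.091  0.3976] rpy [-3.1415e+00 -1.0000e-04  1.7608e+00] F [-0.1  0.2 -2.4] w 0.016
fork under z 0.0577 W-seat in tool mm [ 0.1  0.6 -0. ] units [ 0.001  0.013 -0.   ]
```

Call:
{"method": "apply_moves", "body": {"moves": [[[0,0,-0.2,0,1],[0,0,-0.5,0,1],[0,0,-0.85,0,1],[0,0,-1.2,0,1],[0,0,-1.6,0,1],[0,0,-2.0,0,1],[0,0,-2.4,0,1],[0,0,-2.8,0,1],[0,0,-3.1,0,1],[0,0,-3.2,0,1]]]}}

```text
time: 27.52
tool_pos: [0.6061, 0.091, 0.5602]
ee_rot: [3.138, 0.0, 1.761]
wrist_force: [0.1, -0.0, -1.8]
width: 0.0158
finger_force: 30.0
```

Call:
{"method": "apply_moves", "body": {"moves": [[[0.2,0,0,0,1],[0.7,-0.1,0,0,1],[1.3,-0.3,0,0,1],[2.0,-0.5,0,0,1],[2.7,-0.7,0,0,1],[3.4,-0.9,0,0,1],[4.1,-1.1,0,0,1],[4.7,-1.2,0,0,1],[5.1,-1.25,0,0,1],[5.28,-1.26,0,0,1]]]}}

```text
time: 28.78
tool_pos: [0.4945, 0.3395, 0.5571]
ee_rot: [-3.141, 0.0, 1.762]
wrist_force: [-0.3, -0.5, -2.7]
width: 0.0159
finger_force: 30.0
```

Call:
{"method": "apply_moves", "body": {"moves": [[[0,0,0.1,0,1],[0,0,0.4,0,1],[0,0,0.8,0,1],[0,0,1.2,0,1],[0,0,1.5,0,1],[0,0,1.8,0,1],[0,0,2.0,0,1],[0,0,2.0,0,1],[0,0,2.0,0,1],[0,0,2.0,0,1]]]}}

```text
time: 30.02
tool_pos: [0.4948, 0.3384, 0.4587]
ee_rot: [3.14, -0.001, 1.761]
wrist_force: [-0.0, 0.6, -2.5]
width: 0.0155
finger_force: 30.0
```

```bash
python3 st.py .5125 .3415;python3 snap.py wrist w9; python3 - <<'E'
from h import *
s=pickle.load(open('w9.pkl','rb'))
T=(.5025,.309)
p=proj(s,circle(s,*T,.066,.061));print(p.min(0),p.max(0))
A=proj(s,[[.5239,.2825,.056]]);print(A)
E
```

```text
t 30.025 tcp [0.4948 0.3384 0.4587] rpy [ 3.1398e+00 -6.0000e-04  1.7610e+00] F [-0.   0.6 -2.5] w 0.0155
fork under z 0.1189 W-seat in tool mm [-0.5 -0.6 -0. ] units [-0.01  -0.013 -0.   ]
{'time': 30.025, 'tool_pos': array([0.4948, 0.3384, 0.4587]), 'ee_rot': array([ 3.1398e+00, -6.0000e-04,  1.7610e+00]), 'width': 0.015508784333702499, 'wrist_force': array([-0.0432,  0.5836, -2.4804]), 'joint_positions': array([0.5053, 0.1948, 1.1437, 0.    , 1.8012, 0.3151])}
[[0.982, 0.188, 0.002], [0.182, -0.952, 0.247], [0.048, -0.242, -0.969]] [-0.551  0.193  0.501] 66.09681896955556
[265.12901375 161.9195636 ] [362.07549087 255.63509185]
[[325.78313719 230.73303155]]
```

Call:
{"method": "apply_moves", "body": {"moves": [[[0,0,0.2,0,1],[0,0,0.5,0,1],[0,0,0.8,0,1],[0,0,1.05,0,1],[0,0,1.2,0,1],[0,0,1.3,0,1],[0,0,1.35,0,1],[0,0,1.37,0,1],[0,0,1.37,0,1]]]}}

```text
time: 31.2
tool_pos: [0.4949, 0.3384, 0.3896]
ee_rot: [3.141, -0.0, 1.761]
wrist_force: [-0.7, -0.5, -1.9]
width: 0.0159
finger_force: 30.0
```

Call:
{"method": "apply_moves", "body": {"moves": [[[0,0,0.03,0,1],[0,0,0.06,0,1],[0,0,0.09,0,1],[0,0,0.12,0,1],[0,0,0.15,0,1],[0,0,0.18,0,1],[0,0,0.22,0,1],[0,0,0.26,0,1],[0,0,0.28,0,1],[0,0,0.28,0,1]]]}}

```text
time: 32.45
tool_pos: [0.4948, 0.3383, 0.375]
ee_rot: [-3.141, 0.0, 1.761]
wrist_force: [0.6, -0.0, -0.5]
width: 0.016
finger_force: 30.0
```

```bash
python3 st.py .5125 .3415
```

```text
t 32.45 tcp [0.4948 0.3383 0.375 ] rpy [-3.1414  0.      1.7608] F [ 0.6 -0.  -0.5] w 0.016
fork under z 0.0351 W-seat in tool mm [-0.2  0.   0. ] units [-0.005  0.     0.   ]
```

Call:
{"method": "apply_moves", "body": {"moves": [[[0,-0.12,0,0,1],[0,-0.28,0,0,1],[0,-0.44,0,0,1],[0,-0.58,0,0,1],[0,-0.65,0,0,1],[0,-0.65,0,0,1],[0,-0.65,-0.5,0,1],[0,-0.65,-1.3,0,1],[0,-0.65,-2.2,0,1],[0,-0.65,-2.8,0,1]]]}}

```text
time: 33.7
tool_pos: [0.4628, 0.3321, 0.5178]
ee_rot: [3.139, -0.001, 1.761]
wrist_force: [-0.0, 0.4, -1.0]
width: 0.0158
finger_force: 30.0
```

Call:
{"method": "apply_moves", "body": {"moves": [[[-0.6,0.1,0,0,1],[-1.4,0.3,0,0,1],[-2.3,0.5,0,0,1],[-3.1,0.8,0,0,1],[-3.9,0.95,0,0,1],[-4.37,0.97,0,0,1],[-4.37,0.97,0.2,0,1],[-4.37,0.97,0.2,0,1],[-4.37,0.97,0.2,0,1],[-4.37,0.97,0.2,0,1]]]}}

```text
time: 34.95
tool_pos: [0.5515, 0.1277, 0.5055]
ee_rot: [3.141, -0.0, 1.762]
wrist_force: [-0.2, 0.6, -1.2]
width: 0.0158
finger_force: 30.0
```

```bash
python3 st.py .6032 .1369; python3 snap.py wrist w10; python3 - <<'E'
from h import *
for f,W in(("w2",(.6032,.1369)),("w5",(.6032,.1369)),("w10",(.6032,.1369)),("w5",(.6245,.0951))):
    s=pickle.load(open(f+'.pkl','rb'));p=proj(s,[[*W,.058]])[0];r=np.ptp(proj(s,circle(s,*W,.058,.011))[:,0])/2
    g=cv2.cvtColor(s["image"],cv2.COLOR_RGB2GRAY)
    k=6;x0,y0=int(p[0])-20,int(p[1])-20
    c=cv2.resize(g[max(y0,0):y0+40,x0:x0+40],None,fx=k,fy=k,interpolation=cv2.INTER_CUBIC)
    h=cv2.HoughCircles(c,cv2.HOUGH_GRADIENT,1,15,param1=60,param2=12,minRadius=int(r*k*.9),maxRadius=int(r*k*1.1))
    print(f,p.round(1),r.round(1))
    if h is not None:
        for q in h[0][:4]:
            u=(x0+(q[0]+.5)/k-.5,max(y0,0)+(q[1]+.5)/k-.5);print("  ",np.round(u,1),(q[2]/k).round(1),plane(s,u,.058)[:2].round(4))
E
```

```text
t 34.95 tcp [0.5515 0.1277 0.5055] rpy [ 3.1410e+00 -2.0000e-04  1.7623e+00] F [-0.2  0.6 -1.2] w 0.0158
fork under z 0.1656 W-seat in tool mm [-0.9 34.3  0. ] units [-0.018  0.686  0.   ]
{'time': 34.95, 'tool_pos': array([0.5515, 0.1277, 0.5055]), 'ee_rot': array([ 3.1410e+00, -2.0000e-04,  1.7623e+00]), 'width': 0.015771915981062794, 'wrist_force': array([-0.1643,  0.6007, -1.207 ]), 'joint_positions': array([ 1.2730e-01,  1.2670e-01,  1.1294e+00,  3.0000e-04,  1.8849e+00,
       -6.4100e-02])}
[[0.982, 0.189, 0.0], [0.183, -0.951, 0.247], [0.047, -0.243, -0.969]] [-0.566 -0.03   0.493] 66.09681896955556
w2 [272.   99.3] 10.1
   [271.5  98.8] 10.3 [0.6036 0.1376]
   [273.7 102.7] 10.5 [0.6001 0.1346]
   [276.7 104.5] 9.4 [0.5989 0.131 ]
w5 [344.3 106.6] 8.4
   [338.8 107.5] 7.9 [0.5964 0.1345]
w10 [349.8 179.9] 7.8
w5 [353.1 141.7] 8.1
```

```bash
python3 - <<'E'
from h import *
s=pickle.load(open('w10.pkl','rb'));s5=pickle.load(open('w5.pkl','rb'))
def cr(s,W):
    p=proj(s,circle(s,*W,.058,.011,60));x0,y0=int(p[:,0].mean())-24,int(p[:,1].mean())-24
    c=crop(s,x0,y0,49,49,8);
    q=((p-[x0,y0]+.5)*8).astype(int);cv2.polylines(c,[q.reshape(-1,1,2)],True,(0,0,255),1);return c
cv2.imwrite("pics/w10c.png",np.hstack([cr(s,(.6036,.1372)),cr(s5,(.6036,.1372))]))
E
```

```text
(no output)
```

View pics/w10c.png

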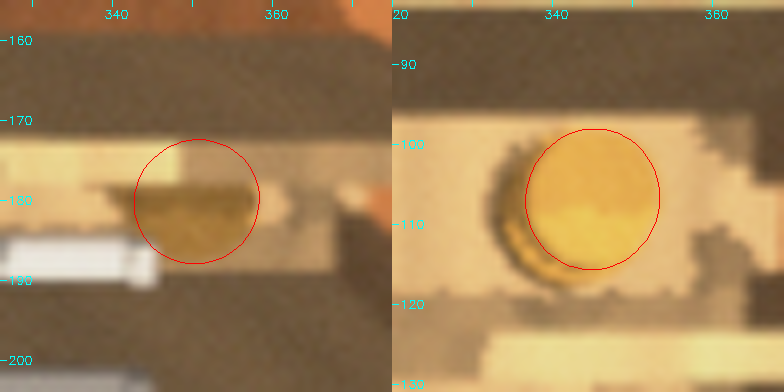

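The red circle fits knob 3 well in both pictures, so weight 3 is at (0.6036, 0.1372).

Call:
{"method": "apply_moves", "body": {"moves": [[[0,0,0,0,1],[0,0,0.4,0,1],[0,0,0.9,0,1],[0,0,1.4,0,1],[0,0,1.9,0,1],[0,0,2.3,0,1],[0,0,2.45,0,1],[0,0,2.54,0,1],[0,0,2.54,0,1],[0,0,2.54,0,1]]]}}

```text
time: 36.25
tool_pos: [0.552, 0.1268, 0.3792]
ee_rot: [3.14, 0.0, 1.761]
wrist_force: [-0.5, -0.3, -1.0]
width: 0.016
finger_force: 30.0
```

```bash
python3 st.py .6036 .1372
```

```text
t 36.25 tcp [0.552  0.1268 0.3792] rpy [3.1397 0.     1.7608] F [-0.5 -0.3 -1. ] w 0.016
fork under z 0.0394 W-seat in tool mm [ 0.4 34.   0.1] units [0.008 0.681 0.001]
```

Call:
{"method": "apply_moves", "body": {"moves": [[[0.01,0,0.02,0,1],[0.01,0.15,0.02,0,1],[0.01,0.3,0.02,0,1],[0.01,0.42,0.02,0,1],[0.01,0.52,0.02,0,1],[0.01,0.6,0.02,0,1],[0.01,0.65,0.02,0,1],[0.01,0.685,0.02,0,1],[0.01,0.685,0.02,0,1],[0.01,0.685,0.02,0,1]]]}}

```text
time: 37.5
tool_pos: [0.5852, 0.1337, 0.3772]
ee_rot: [3.142, -0.0, 1.761]
wrist_force: [0.0, -0.2, -1.7]
width: 0.0157
finger_force: 30.0
```

Call:
{"method": "apply_moves", "body": {"moves": [[[0,0,-0.05,0,1],[0,0,-0.1,0,1],[0,0,-0.15,0,1],[0,0,-0.2,0,1],[0,0,-0.25,0,1],[0,0,-0.3,0,1],[0,0,-0.35,0,1],[0,0,-0.4,0,1],[0,0,-0.4,0,1],[0,0,-0.4,0,1]]]}}

```text
time: 38.75
tool_pos: [0.5853, 0.1338, 0.3971]
ee_rot: [-3.142, -0.0, 1.761]
wrist_force: [-1.0, -0.4, -2.4]
width: 0.0161
finger_force: 30.0
```

```bash
python3 st.py .6036 .1372
```

```text
t 38.75 tcp [0.5853 0.1338 0.3971] rpy [-3.1416e+00 -1.0000e-04  1.7608e+00] F [-1.  -0.4 -2.4] w 0.0161
fork under z 0.0572 W-seat in tool mm [-0.1  0.6 -0. ] units [-0.002  0.012 -0.   ]
```

Call:
{"method": "apply_moves", "body": {"moves": [[[0,0,-0.2,0,1],[0,0,-0.5,0,1],[0,0,-0.85,0,1],[0,0,-1.2,0,1],[0,0,-1.6,0,1],[0,0,-2.0,0,1],[0,0,-2.4,0,1],[0,0,-2.8,0,1],[0,0,-3.1,0,1],[0,0,-3.2,0,1]]]}}

```text
time: 40.0
tool_pos: [0.5849, 0.1337, 0.5597]
ee_rot: [3.138, 0.0, 1.761]
wrist_force: [0.3, -0.5, -3.3]
width: 0.0159
finger_force: 30.0
```

Call:
{"method": "apply_moves", "body": {"moves": [[[0.2,0,0,0,1],[0.6,-0.1,0,0,1],[1.1,-0.3,0,0,1],[1.7,-0.5,0,0,1],[2.3,-0.7,0,0,1],[2.8,-0.9,0,0,1],[3.3,-1.1,0,0,1],[3.6,-1.2,0,0,1],[3.75,-1.2,0,0,1],[3.75,-1.2,0,0,1]]]}}

```text
time: 41.25
tool_pos: [0.4911, 0.3069, 0.5568]
ee_rot: [-3.141, 0.0, 1.761]
wrist_force: [-0.3, -0.2, -1.7]
width: 0.0157
finger_force: 30.0
```

Call:
{"method": "apply_moves", "body": {"moves": [[[0,0,0.1,0,1],[0,0,0.4,0,1],[0,0,0.8,0,1],[0,0,1.2,0,1],[0,0,1.5,0,1],[0,0,1.8,0,1],[0,0,2.0,0,1],[0,0,2.0,0,1],[0,0,2.0,0,1],[0,0,2.0,0,1]]]}}

```text
time: 42.5
tool_pos: [0.491, 0.3066, 0.4582]
ee_rot: [3.14, -0.001, 1.761]
wrist_force: [0.6, -0.3, -2.4]
width: 0.0158
finger_force: 30.0
```

```bash
python3 st.py .5084 .3101
```

```text
t 42.5 tcp [0.491  0.3066 0.4582] rpy [ 3.1398e+00 -6.0000e-04  1.7609e+00] F [ 0.6 -0.3 -2.4] w 0.0158
fork under z 0.1183 W-seat in tool mm [-0.  -0.9 -0. ] units [-0.001 -0.017 -0.   ]
```

Call:
{"method": "apply_moves", "body": {"moves": [[[0,0,0.2,0,1],[0,0,0.5,0,1],[0,0,0.8,0,1],[0,0,1.05,0,1],[0,0,1.2,0,1],[0,0,1.3,0,1],[0,0,1.35,0,1],[0,0,1.37,0,1],[0,0,1.37,0,1]]]}}

```text
time: 43.62
tool_pos: [0.4911, 0.3066, 0.3891]
ee_rot: [3.141, -0.0, 1.761]
wrist_force: [0.7, 0.9, -2.6]
width: 0.0162
finger_force: 30.0
```

Call:
{"method": "apply_moves", "body": {"moves": [[[0,0,0.03,0,1],[0,0,0.06,0,1],[0,0,0.09,0,1],[0,0,0.12,0,1],[0,0,0.15,0,1],[0,0,0.18,0,1],[0,0,0.21,0,1],[0,0,0.24,0,1],[0,0,0.27,0,1],[0,0,0.27,0,1]]]}}

```text
time: 44.88
tool_pos: [0.491, 0.3065, 0.375]
ee_rot: [-3.141, 0.0, 1.761]
wrist_force: [0.2, 1.3, -1.3]
width: 0.0155
finger_force: 30.0
```

```bash
python3 st.py .5084 .3101
```

```text
t 44.875 tcp [0.491  0.3065 0.375 ] rpy [-3.1413  0.      1.7608] F [ 0.2  1.3 -1.3] w 0.0155
fork under z 0.0351 W-seat in tool mm [ 0.2 -0.1  0. ] units [ 0.004 -0.003  0.   ]
```

Call:
{"method": "apply_moves", "body": {"moves": [[[0,-0.12,0,0,1],[0,-0.28,0,0,1],[0,-0.44,0,0,1],[0,-0.58,0,0,1],[0,-0.65,0,0,1],[0,-0.65,0,0,1],[0,-0.65,-0.5,0,1],[0,-0.65,-1.3,0,1],[0,-0.65,-2.2,0,1],[0,-0.65,-3.1,0,1]]]}}

```text
time: 46.12
tool_pos: [0.4592, 0.3004, 0.5315]
ee_rot: [3.141, -0.0, 1.761]
wrist_force: [0.6, -0.2, -2.0]
width: 0.0159
finger_force: 30.0
```

Call:
{"method": "apply_moves", "body": {"moves": [[[-0.6,-0.1,-0.2,0,1],[-1.4,-0.2,-0.2,0,1],[-2.4,-0.3,-0.2,0,1],[-3.4,-0.4,-0.2,0,1],[-4.5,-0.5,-0.2,0,1],[-5.6,-0.6,-0.2,0,1],[-6.7,-0.7,-0.2,0,1],[-7.8,-0.8,-0.2,0,1],[-8.6,-0.9,-0.2,0,1],[-9.0,-0.9,-0.2,0,1]]]}}

```text
time: 47.38
tool_pos: [0.5, -0.1521, 0.5398]
ee_rot: [-3.141, -0.0, 1.758]
wrist_force: [0.1, 0.5, -2.3]
width: 0.0157
finger_force: 30.0
```

```bash
python3 st.py; python3 -c "
from h import *
print(row((.5239,-.3412,.52),1.869),row((.5239,-.3412,.380),1.869))"
python3 snap.py top t3; python3 - <<'E'
from h import *
s=pickle.load(open('t3.pkl','rb'));t=pickle.load(open('top.pkl','rb'))
for q in(t,s):
    hsv=cv2.cvtColor(q["image"],cv2.COLOR_RGB2HSV);m=((hsv[...,1]<50)&(hsv[...,2]>110)).astype(np.uint8)
    n,l,st,c=cv2.connectedComponentsWithStats(m)
    for i in range(1,n):
        if st[i,4]>300 and st[i,1]>130: print(st[i],c[i].round(1),plane(q,c[i],.009).round(4))
    hsv=hsv[195:255,145:215];m=((hsv[...,0]>17)&(hsv[...,0]<30)&(hsv[...,1]>120)).astype(np.uint8);n,l,st,c=cv2.connectedComponentsWithStats(m)
    print("gold",[(c[i].round(1)+[145,195],st[i,4], plane(q,c[i]+[145,195],.056)[:2].round(3)) for i in range(1,n) if st[i,4]>5])
E
```

```text
t 47.375 tcp [ 0.5    -0.1521  0.5398] rpy [-3.1413e+00 -4.0000e-04  1.7582e+00] F [ 0.1  0.5 -2.3] w 0.0157
[-3.806 -0.235  0.396 -0.635] [-3.807 -0.235  3.196 -0.635]
{'time': 47.375, 'tool_pos': array([ 0.5   , -0.1521,  0.5398]), 'ee_rot': array([-3.1413e+00, -4.0000e-04,  1.7582e+00]), 'width': 0.015715266592939772, 'wrist_force': array([ 0.0987,  0.5288, -2.3044]), 'joint_positions': array([-4.0380e-01,  3.9600e-02,  1.1548e+00,  1.0000e-04,  1.9476e+00,
       -5.9110e-01])}
[[0.004, -1.0, 0.029], [-0.984, -0.009, -0.179], [0.179, -0.027, -0.983]] [-0.076  0.577  1.264] 45.527129632410265
[ 157  207   44   43 1216] [181.2 229.1] [0.5021 0.3138 0.009 ]
[ 243  220  102  126 7780] [293.9 284.2] [ 0.3512 -0.0038  0.009 ]
[ 570  226   70   38 2392] [604.3 243.4] [ 0.4697 -0.8896  0.009 ]
[ 371  233   45   45 1558] [393.1 254.8] [ 0.4336 -0.2815  0.009 ]
[ 19 383  29  17 428] [ 32.6 391.3] [0.0717 0.6767 0.009 ]
gold []
[156 206  45  44 928] [180.9 230.6] [0.4978 0.3145 0.009 ]
[ 243  220   76  127 4727] [280.8 273. ] [0.3816 0.0327 0.009 ]
[ 570  220   70   44 2581] [603.2 241.9] [ 0.4739 -0.8868  0.009 ]
[357 248  26  22 340] [369.1 257.4] [ 0.426  -0.2136  0.009 ]
[ 49 381  20  19 348] [ 58.5 390.1] [0.0747 0.6101 0.009 ]
[ 19 382  29  18 457] [ 33.3 391.2] [0.0719 0.6749 0.009 ]
gold [(array([190.8, 220.8]), np.int32(87), array([0.519, 0.277])), (array([174.1, 225.1]), np.int32(187), array([0.507, 0.321]))]
```

Call:
{"method": "apply_moves", "body": {"moves": [[[-0.6,0,0,-0.1,1],[-1.4,-0.1,0.2,-0.2,1],[-2.3,-0.2,0.4,-0.4,1],[-3.2,-0.2,0.4,-0.6,1],[-3.8,-0.24,0.4,-0.63,1],[-3.8,-0.24,1.0,-0.63,1],[-3.8,-0.24,1.8,-0.63,1],[-3.8,-0.24,2.6,-0.63,1],[-3.8,-0.24,3.1,-0.63,1],[-3.8,-0.24,3.2,-0.63,1]]]}}

```text
time: 48.68
tool_pos: [0.5245, -0.3373, 0.3776]
ee_rot: [-3.139, -0.004, 1.873]
wrist_force: [-0.6, 0.2, -1.7]
width: 0.0158
finger_force: 30.0
```

Call:
{"method": "apply_moves", "body": {"moves": [[[0,0,0,0,1],[0,0,0,0,1],[0,0,0,0,1]]]}}

```text
time: 49.05
tool_pos: [0.5242, -0.3388, 0.3818]
ee_rot: [3.14, 0.002, 1.871]
wrist_force: [-0.4, -0.8, -1.0]
width: 0.0157
finger_force: 30.0
```

```bash
python3 st.py; python3 -c "
from h import *
print(row((.6119,-.3224,.380),1.869),row((.6119,-.3224,.3699),1.869))"; python3 snap.py wrist w11; python3 - <<'E'
from h import *
s=pickle.load(open('w11.pkl','rb'))
p=proj(s,circle(s,.4336,-.2815,.009,.064));print("lid pred",p.min(0),p.max(0))
hsv=cv2.cvtColor(s["image"],cv2.COLOR_RGB2HSV);m=((hsv[...,1]<50)&(hsv[...,2]>90)).astype(np.uint8)
n,l,st,c=cv2.connectedComponentsWithStats(m)
for i in range(1,n):
    if st[i,4]>300: print(st[i],c[i].round(1),plane(s,c[i],.009).round(4))
E
```

```text
t 49.05 tcp [ 0.5242 -0.3388  0.3818] rpy [3.1399e+00 2.2000e-03 1.8709e+00] F [-0.4 -0.8 -1. ] w 0.0157
[-0.205  1.772  0.04   0.011] [-0.204  1.772  0.242  0.011]
{'time': 49.05, 'tool_pos': array([ 0.5242, -0.3388,  0.3818]), 'ee_rot': array([3.1399e+00, 2.2000e-03, 1.8709e+00]), 'width': 0.015664504695089843, 'wrist_force': array([-0.4291, -0.7714, -0.9678]), 'joint_positions': array([-6.6460e-01,  2.5710e-01,  1.2202e+00,  2.0000e-04,  1.6615e+00,
       -9.6470e-01])}
[[0.956, 0.295, 0.001], [0.285, -0.925, 0.25], [0.075, -0.238, -0.968]] [-0.402 -0.484  0.248] 66.09681896955556
lid pred [190.37060988  53.3597094 ] [306.77222224 174.32633764]
[  184    10   120   128 11573] [243.7  73.5] [ 0.4177 -0.2401  0.009 ]
[ 563   35   64   55 2698] [595.1  63.2] [ 0.7708 -0.1205  0.009 ]
[ 352  157  171  115 9842] [427.5 212.5] [ 0.6641 -0.3253  0.009 ]
[ 270  185   89  119 3074] [314.4 246. ] [ 0.5479 -0.4058  0.009 ]
[  454   259   186   126 10803] [574.2 327.6] [ 0.91   -0.4149  0.009 ]
[   0  266  172  119 9545] [ 59.3 330.1] [ 0.261  -0.6184  0.009 ]
[278 318  71  18 838] [314.  326.7] [ 0.5811 -0.5147  0.009 ]
```

Call:
{"method": "apply_moves", "body": {"moves": [[[-0.02,0.2,0,0,1],[-0.05,0.5,0,0,1],[-0.07,0.8,0,0,1],[-0.1,1.1,0,0,1],[-0.13,1.4,0,0,1],[-0.15,1.65,0,0,1],[-0.16,1.79,0,0,1],[-0.16,1.79,0,0,1],[-0.16,1.79,0,0,1]]]}}

```text
time: 50.22
tool_pos: [0.6116, -0.3202, 0.3802]
ee_rot: [-3.141, -0.0, 1.87]
wrist_force: [-1.4, -0.7, -1.4]
width: 0.0159
finger_force: 30.0
```

```bash
python3 st.py; python3 -c "
from h import *
print(row((.6119,-.3224,.3699),1.869))"
```

```text
t 50.225 tcp [ 0.6116 -0.3202  0.3802] rpy [-3.1414 -0.      1.8704] F [-1.4 -0.7 -1.4] w 0.0159
[-0.044 -0.008  0.207  0.008]
```

Call:
{"method": "apply_moves", "body": {"moves": [[[-0.03,0,0.05,0,1],[-0.03,0,0.1,0,1],[-0.03,0,0.15,0,1],[-0.03,0,0.19,0,1],[-0.03,0,0.21,0,1],[-0.03,0,0.21,0,1]]]}}

```text
time: 50.98
tool_pos: [0.6123, -0.3214, 0.3699]
ee_rot: [3.141, 0.0, 1.871]
wrist_force: [0.0, 0.9, -0.7]
width: 0.0157
finger_force: 30.0
```

Call:
{"method": "apply_moves", "body": {"moves": [[[0,0,0,0,0.8],[0,0,0,0,0.6],[0,0,0,0,0.4],[0,0,0,0,0.3],[0,0,0,0,0.3],[0,0,-0.3,0,0.3],[0,0,-0.8,0,0.3],[0,0,-1.4,0,0.3],[0,0,-2.0,0,0.3],[0,0,-2.6,0,0.3]]]}}

```text
time: 52.22
tool_pos: [0.612, -0.3212, 0.5022]
ee_rot: [3.14, 0.001, 1.871]
wrist_force: [0.4, 0.5, 0.1]
width: 0.0654
finger_force: 0.0
```

```bash
python3 st.py; python3 -c "
from h import *
print(row((.50,-.30,.45),1.571))"
```

```text
t 52.225 tcp [ 0.612  -0.3212  0.5022] rpy [3.1403e+00 1.4000e-03 1.8708e+00] F [0.4 0.5 0.1] w 0.0654
[ 1.069 -2.015  1.04   1.718]
```

Call:
{"method": "apply_moves", "body": {"moves": [[[0.1,-0.5,0,0.3,0.3],[0.3,-1.2,0,0.6,0.3],[0.5,-2.0,0,0.9,0.3],[0.7,-2.8,0.2,1.2,0.3],[0.9,-3.5,0.6,1.5,0.3],[0.96,-3.7,1.0,1.7,0.3],[0.96,-3.7,1.0,1.7,0.3],[0.96,-3.7,1.0,1.7,0.3],[0.96,-3.7,1.0,1.7,0.3],[0.96,-3.7,1.0,1.7,0.3]]]}}

```text
time: 53.48
tool_pos: [0.4219, -0.3303, 0.4503]
ee_rot: [3.141, 0.001, 1.575]
wrist_force: [0.3, 0.5, -0.4]
width: 0.066
finger_force: 0.0
```

```bash
cat > lid.py <<'E'
from h import *
import sys
for f in sys.argv[1:]:
    s=pickle.load(open(f+'.pkl','rb'));im=s["image"]
    hsv=cv2.cvtColor(im,cv2.COLOR_RGB2HSV);m=((hsv[...,1]<60)&(hsv[...,2]>90)).astype(np.uint8)
    n,l,st,c=cv2.connectedComponentsWithStats(m)
    for i in range(1,n):
        if st[i,4]>400 and .7<st[i,2]/st[i,3]<1.4:
            cn=max(cv2.findContours((l==i).astype(np.uint8),0,1)[0],key=len)
            e=cv2.fitEllipse(cv2.convexHull(cn));P=plane(s,e[0],.009)
            print(f,st[i],np.round(e[0],1),np.round(e[1],1),P.round(4),"pred w",np.ptp(proj(s,circle(s,*P[:2],.009,.064)),axis=0).round(1))
E
python3 snap.py wrist w12; python3 snap.py top t4; python3 snap.py scene s4;python3 lid.py w12 t4; python3 - <<'E'
from h import *
a=pickle.load(open('scene.pkl','rb'))["image"];b=pickle.load(open('s4.pkl','rb'))["image"]
d=cv2.absdiff(a,b).max(2)
print("scene diff picker/stand region", (d[195:285,195:250]>40).sum())
a=pickle.load(open('top.pkl','rb'))["image"];b=pickle.load(open('t4.pkl','rb'))["image"]
d=cv2.absdiff(a,b).max(2)>40
for n,(x0,x1,y0,y1) in dict(stand=(380,430,155,215),jar=(330,358,132,162),glue=(185,212,152,180),rack=(222,310,150,220),tin=(150,208,200,258)).items(): print(n,d[y0:y1,x0:x1].sum())
E
```

```text
{'time': 53.475, 'tool_pos': array([ 0.4219, -0.3303,  0.4503]), 'ee_rot': array([3.1408e+00, 6.0000e-04, 1.5749e+00]), 'width': 0.06598170009527766, 'wrist_force': array([ 0.346 ,  0.4767, -0.3954]), 'joint_positions': array([-7.7000e-01,  5.0900e-02,  1.3197e+00,  1.0000e-04,  1.7700e+00,
       -7.7410e-01])}
[[1.0, 0.003, 0.001], [0.003, -0.969, 0.248], [0.002, -0.248, -0.969]] [-0.422 -0.358  0.352] 66.09681896955556
{'time': 53.525, 'tool_pos': array([ 0.4219, -0.3303,  0.4501]), 'ee_rot': array([3.1410e+00, 3.0000e-04, 1.5748e+00]), 'width': 0.06601018563926143, 'wrist_force': array([-0.4113, -0.2704, -0.9469]), 'joint_positions': array([-7.7010e-01,  5.0900e-02,  1.3201e+00,  2.0000e-04,  1.7699e+00,
       -7.7400e-01])}
[[0.004, -1.0, 0.029], [-0.984, -0.009, -0.179], [0.179, -0.027, -0.983]] [-0.076  0.577  1.264] 45.527129632410265
{'time': 53.575, 'tool_pos': array([ 0.4218, -0.3303,  0.4499]), 'ee_rot': array([3.1412e+00, 2.0000e-04, 1.5746e+00]), 'width': 0.06585421999951178, 'wrist_force': array([-0.4017, -0.4721, -0.4886]), 'joint_positions': array([-7.7020e-01,  5.0
[... 266 characters left out ...]
9 ] pred w [ 97.5 101.9]
w12 [ 192  232   65   72 1666] [228.3 272.1] [41.8 98.2] [ 0.2965 -0.4702  0.009 ] pred w [85.7 78.2]
w12 [ 370  232   65   72 1676] [400.6 276. ] [ 31.8 107.7] [ 0.555  -0.4759  0.009 ] pred w [85.3 77.7]
w12 [422 238  39  35 406] [441.1 255.3] [26.8 43.1] [ 0.6124 -0.4421  0.009 ] pred w [87.2 80.5]
t4 [ 156  205   45   45 1008] [177.8 227.1] [44.  45.9] [0.5077 0.3236 0.009 ] pred w [46.  45.3]
t4 [ 243  220  102  126 7831] [292.1 282. ] [ 95.2 149.5] [0.3572 0.0011 0.009 ] pred w [46.3 46.8]
t4 [ 357  239   46   45 1590] [379.4 260.9] [44.8 45.8] [ 0.4166 -0.2426  0.009 ] pred w [45.4 45.9]
scene diff picker/stand region 855
stand 14
jar 0
glue 0
rack 277
tin 333
```

```bash
python3 -c "
from h import *
print(row((.4182,-.2407,.212),1.575))"; python3 lid.py top t3 | grep 1[0-9][0-9]..20; python3 lid.py w7 w9
```

```text
[ 1.792e+00 -6.400e-02  4.756e+00 -3.000e-03]
top [ 156  205   45   45 1307] [177.8 227.1] [43.9 46. ] [0.5076 0.3237 0.009 ] pred w [46.  45.3]
t3 [ 156  205   45   45 1011] [177.8 227.1] [43.9 46.1] [0.5077 0.3235 0.009 ] pred w [46.  45.3]
w7 [   98   109   266   196 13687] [239.2 218.7] [220.9 313.6] [0.4051 0.1906 0.009 ] pred w [83.1 79.5]
w7 [413 192  43  37 721] [435.1 210.8] [30.5 48.5] [0.6986 0.2596 0.009 ] pred w [83.8 80.5]
w7 [ 277  314   72   61 1761] [312.8 330.7] [ 71.4 159.9] [0.5541 0.0163 0.009 ] pred w [75.  65.2]
w9 [  453   164   187   221 13149] [567.6 270.5] [228.5 255.3] [0.9044 0.2735 0.009 ] pred w [85.4 76.9]
w9 [ 411  236   45   45 1119] [433.6 258.9] [32.3 55.2] [0.698  0.2536 0.009 ] pred w [85.2 78.5]
w9 [ 278  314   71   62 1568] [310.9 340.3] [74.3 86.7] [0.5425 0.0785 0.009 ] pred w [78.7 67.8]
```

The tin hasn't moved: the ellipse fits are identical. Now the lid.

Call:
{"method": "apply_moves", "body": {"moves": [[[0.6,0,0.8,0,0.3],[1.3,-0.05,1.8,0,0.3],[1.79,-0.06,2.8,0,0.3],[1.79,-0.06,3.6,0,0.3],[1.79,-0.06,4.2,0,0.3],[1.79,-0.06,4.55,0,0.3],[1.79,-0.06,4.75,0,0.3],[1.79,-0.06,4.75,0,0.3],[1.79,-0.06,4.75,0,0.3]]]}}

```text
time: 54.75
tool_pos: [0.4186, -0.2412, 0.2134]
ee_rot: [3.14, 0.001, 1.574]
wrist_force: [0.2, -0.0, -0.1]
width: 0.0657
finger_force: 0.0
```

```bash
python3 st.py
```

```text
t 54.75 tcp [ 0.4186 -0.2412  0.2134] rpy [3.1397e+00 1.3000e-03 1.5739e+00] F [ 0.2 -0.  -0.1] w 0.0657
```

Call:
{"method": "apply_moves", "body": {"moves": [[[0,0,0,0,0.5],[0,0,0,0,0.7],[0,0,0,0,1],[0,0,0,0,1],[0,0,0,0,1],[0,0,0,0,1],[0,0,0,0,1],[0,0,-0.2,0,1],[0,0,-0.5,0,1],[0,0,-1.0,0,1]]]}}

```text
time: 56.0
tool_pos: [0.4179, -0.2406, 0.2628]
ee_rot: [-3.141, -0.001, 1.574]
wrist_force: [1.0, 0.2, -1.5]
width: 0.0172
finger_force: 30.0
```

```bash
python3 st.py;python3 -c "
from h import *
print(row((.5025,.309,.40),1.575))"
```

```text
t 56.0 tcp [ 0.4179 -0.2406  0.2628] rpy [-3.1406e+00 -8.0000e-04  1.5741e+00] F [ 1.   0.2 -1.5] w 0.0172
[ 1.0989e+01  1.7250e+00 -2.7370e+00 -5.0000e-03]
```

Call:
{"method": "apply_moves", "body": {"moves": [[[0,0,-0.6,0,1],[0,0,-1.4,0,1],[0.1,0,-2.2,0,1],[0.6,0,-2.9,0,1],[1.3,0.1,-3.2,0,1],[2.2,0.2,-3.2,0,1],[3.2,0.3,-3.2,0,1],[4.2,0.5,-3.2,0,1],[5.2,0.7,-3.2,0,1],[6.0,0.9,-3.2,0,1]]]}}

```text
time: 57.25
tool_pos: [0.4617, 0.0613, 0.4236]
ee_rot: [3.14, -0.0, 1.575]
wrist_force: [0.3, 0.6, -1.4]
width: 0.0171
finger_force: 30.0
```

Call:
{"method": "apply_moves", "body": {"moves": [[[0.8,0.1,0,0,1],[1.7,0.3,0,0,1],[2.6,0.5,0,0,1],[3.5,0.6,0,0,1],[4.2,0.7,0,0,1],[4.7,0.8,0,0,1],[4.97,0.82,0,0,1],[4.97,0.82,0,0,1],[4.97,0.82,0,0,1],[4.97,0.82,0,0,1]]]}}

```text
time: 58.5
tool_pos: [0.5023, 0.3071, 0.4225]
ee_rot: [3.141, 0.0, 1.573]
wrist_force: [-0.3, 0.6, -2.0]
width: 0.0174
finger_force: 30.0
```

```bash
python3 st.py;python3 -c "
from h import *
print(row((.5025,.309,.285),1.575))"
```

```text
t 58.5 tcp [0.5023 0.3071 0.4225] rpy [3.1412 0.     1.5728] F [-0.3  0.6 -2. ] w 0.0174
[ 0.038  0.003  2.751 -0.012]
```

Call:
{"method": "apply_moves", "body": {"moves": [[[0.04,0,0.3,0,1],[0.04,0,0.8,0,1],[0.04,0,1.3,0,1],[0.04,0,1.8,0,1],[0.04,0,2.3,0,1],[0.04,0,2.6,0,1],[0.04,0,2.75,0,1],[0.04,0,2.75,0,1],[0.04,0,2.75,0,1]]]}}

```text
time: 59.62
tool_pos: [0.5026, 0.3102, 0.2859]
ee_rot: [3.14, -0.001, 1.574]
wrist_force: [1.0, -0.5, -1.0]
width: 0.0171
finger_force: 30.0
```

```bash
python3 st.py;python3 -c "
from h import *
print(row((.5025,.309,.272),1.575))"
```

```text
t 59.625 tcp [0.5026 0.3102 0.2859] rpy [ 3.1395e+00 -1.1000e-03  1.5741e+00] F [ 1.  -0.5 -1. ] w 0.0171
[-0.024 -0.003  0.278 -0.005]
```

Call:
{"method": "apply_moves", "body": {"moves": [[[0,0,0.03,0,1],[0,0,0.06,0,1],[0,0,0.09,0,1],[0,0,0.12,0,1],[0,0,0.15,0,1],[0,0,0.18,0,1],[0,0,0.2,0,1],[0,0,0.22,0,1],[0,0,0.22,0,1]]]}}

```text
time: 60.75
tool_pos: [0.5023, 0.31, 0.2736]
ee_rot: [-3.141, -0.0, 1.574]
wrist_force: [0.7, -0.1, -1.3]
width: 0.0171
finger_force: 30.0
```

```bash
python3 st.py
```

```text
t 60.75 tcp [0.5023 0.31   0.2736] rpy [-3.1415 -0.      1.574 ] F [ 0.7 -0.1 -1.3] w 0.0171
```

Call:
{"method": "apply_moves", "body": {"moves": [[[0,0,0.01,0,1],[0,0,0.02,0,1],[0,0,0.03,0,1],[0,0,0.03,0,1]]]}}

```text
time: 61.25
tool_pos: [0.5023, 0.31, 0.2722]
ee_rot: [3.142, -0.0, 1.574]
wrist_force: [0.3, 0.6, -1.5]
width: 0.0173
finger_force: 30.0
```

Call:
{"method": "apply_moves", "body": {"moves": [[[0,0,0,0,0.9],[0,0,0,0,0.8],[0,0,0,0,0.6],[0,0,0,0,0.4],[0,0,0,0,0.3],[0,0,-0.3,0,0.3],[0,0,-0.8,0,0.3],[0,0,-1.5,0,0.3],[0,0,-2.3,0,0.3],[0,0,-3.0,0,0.3]]]}}

```text
time: 62.5
tool_pos: [0.5021, 0.3099, 0.4253]
ee_rot: [3.139, -0.001, 1.574]
wrist_force: [0.6, 0.0, 0.3]
width: 0.0657
finger_force: 0.0
```

Call:
{"method": "apply_moves", "body": {"moves": [[[-0.6,0,0,0,0.3],[-1.4,0,0,0,0.3],[-2.0,0,0,0,0.3],[-2.0,0,0,0,0.3],[-2.0,0,0,0,0.3]]]}}

```text
time: 63.12
tool_pos: [0.5026, 0.2105, 0.423]
ee_rot: [3.141, -0.001, 1.574]
wrist_force: [-0.1, -0.2, 0.8]
width: 0.0656
finger_force: 0.0
```

```bash
python3 snap.py wrist w13; python3 - <<'E'
from h import *
s=pickle.load(open('w13.pkl','rb'))
hsv=cv2.cvtColor(s["image"],cv2.COLOR_RGB2HSV);m=((hsv[...,1]<60)&(hsv[...,2]>90)).astype(np.uint8)
T=(.5025,.309)
p=proj(s,circle(s,*T,.069,.064));print("pred home",p.min(0),p.max(0),proj(s,[[*T,.069]]))
n,l,st,c=cv2.connectedComponentsWithStats(m)
for i in range(1,n):
    if st[i,4]>2500:
        e=cv2.fitEllipse(cv2.convexHull(max(cv2.findContours((l==i).astype(np.uint8),0,1)[0],key=len)))
        print(st[i],np.round(e[0],1),np.round(e[1],1),plane(s,e[0],.069).round(4))
E
```

```text
{'time': 63.125, 'tool_pos': array([0.5026, 0.2105, 0.423 ]), 'ee_rot': array([ 3.1406e+00, -1.1000e-03,  1.5743e+00]), 'width': 0.06555411729879217, 'wrist_force': array([-0.1424, -0.1795,  0.8327]), 'joint_positions': array([2.9230e-01, 7.2500e-02, 1.3506e+00, 8.0000e-04, 1.7173e+00,
       2.8890e-01])}
[[1.0, 0.003, 0.001], [0.002, -0.969, 0.246], [0.002, -0.246, -0.969]] [-0.504  0.173  0.459] 66.09681896955556
pred home [250.14666687  31.47443464] [374.31055865 162.4451514 ] [[312.26876715 100.22261041]]
[  251    34   124   130 12300] [312.5  98.7] [123.2 129.8] [0.5028 0.3105 0.069 ]
[ 560  215   80   96 2768] [768.3 219.5] [113.3 442.2] [1.0209 0.1818 0.069 ]
[ 153  232  104   72 2720] [279.4 261.2] [ 66.  275.6] [0.4643 0.1294 0.069 ]
[ 198  314  179   72 6238] [260.9 345.6] [ 64.1 211.7] [0.438  0.0136 0.069 ]
```

```bash
python3 snap.py scene s5 >/dev/null; python3 snap.py top t5 >/dev/null; python3 - <<'E'
from h import *
L=lambda f:pickle.load(open(f+'.pkl','rb'))["image"]
d=cv2.absdiff(L('scene'),L('s5')).max(2)>40
print("picker scene",d[195:285,195:218].sum(),d[195:285,195:250].sum())
d=cv2.absdiff(L('top'),L('t5')).max(2)>40
for n,(x0,x1,y0,y1) in dict(stand=(380,430,155,215),jar=(330,358,132,162),glue=(185,212,152,180)).items(): print(n,d[y0:y1,x0:x1].sum())
s=pickle.load(open('t5.pkl','rb'));hsv=cv2.cvtColor(s["image"],cv2.COLOR_RGB2HSV);m=((hsv[...,1]<60)&(hsv[...,2]>90)).astype(np.uint8)
n,l,st,c=cv2.connectedComponentsWithStats(m);i=l[220,170]
e=cv2.fitEllipse(cv2.convexHull(max(cv2.findContours((l==i).astype(np.uint8),0,1)[0],key=len)));print(st[i],e,plane(s,e[0],.069), "tin(top est)",plane(s,(177.8,227.1),.066))
E
```

```text
picker scene 129 965
stand 12
jar 0
glue 244
[     0      9    640    391 196917] ((322.74786376953125, 301.5096435546875), (646.85693359375, 1183.240478515625), 1.876772165298462) [ 0.30611609 -0.08170513  0.069     ] tin(top est) [0.50051943 0.30831485 0.066     ]
```

Call:
{"method": "apply_moves", "body": {"moves": [[[-0.6,-0.6,0,0,0.3],[-1.4,-1.4,0,0,0.3],[-2.2,-2.2,0,0,0.3],[-3.0,-2.8,0,0,0.3],[-3.6,-2.9,0,0,0.3],[-3.6,-2.9,0,0,0.3],[-3.6,-2.9,0,0,0.3]]]}}

```text
time: 64.15
tool_pos: [0.3585, 0.0302, 0.4222]
ee_rot: [3.141, -0.001, 1.575]
wrist_force: [0.4, -0.9, 0.4]
width: 0.0659
finger_force: 0.0
```

```bash
python3 snap.py scene s6 >/dev/null; python3 snap.py top t6 >/dev/null; python3 - <<'E'
from h import *
d=cv2.absdiff(pickle.load(open('top.pkl','rb'))["image"],pickle.load(open('t6.pkl','rb'))["image"]).max(2)>40
print("glue",d[152:180,185:212].sum(),"stand",d[155:215,380:430].sum())
for f in('t6','s6'):
    s=pickle.load(open(f+'.pkl','rb'));q=proj(s,[[.502,.309,.069]])[0]
    hsv=cv2.cvtColor(s["image"],cv2.COLOR_RGB2HSV);m=((hsv[...,1]<60)&(hsv[...,2]>150)).astype(np.uint8)
    n,l,st,c=cv2.connectedComponentsWithStats(m)
    for i in range(1,n):
        if abs(c[i]-q).max()<15 and st[i,4]>150:
            e=cv2.fitEllipse(cv2.convexHull(max(cv2.findContours((l==i).astype(np.uint8),0,1)[0],key=len)))
            P=plane(s,e[0],.069);pp=proj(s,circle(s,*P[:2],.069,.064,200)).astype(np.float32)
            print(f,st[i],np.round(e[0]+e[1]+(e[2],),1),"pred",np.round(sum(map(tuple,cv2.fitEllipse(pp)[:2]),()),1),P.round(4))
E
```

```text
glue 0 stand 12
t6 [ 154  204   48   47 1705] [177.9 226.7  46.1  48.3  50.6] pred [177.9 226.9  46.6  49. ] [0.5012 0.3073 0.069 ]
s6 [400 161  41  27 830] [420.  173.9  26.   42.5 102. ] pred [420.1 174.4  26.6  43.4] [0.5084 0.3031 0.069 ]
```

The lid reads level and home at the tin's centre. The stand and glue look unchanged, so I'm handing in.

```bash
python3 -c "
from bench import ticket
print(ticket.close_job())"
```

```text
the job is handed in; nothing more can be done
None
```

I handed the job in at about 64 s of the 210 s allowed. All three weights (wells 1, 2 and 3; well 0 was empty) are in the tin, the picker is back on its stand and the lid measures home and level, but the hand-in returned no verdict.

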